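# Index the rod rest one hole towards the burner

## Robot

A 6-joint arm with a two-finger parallel gripper is mounted at the origin on the work surface. World frame = base frame: x ahead of the robot, y to its left, z up, the work surface at z = 0. Lengths are in m, angles in rad, forces in N, time in s.
With the tool pointing down it reaches from about 0.3 to 0.775 m from the base axis. Payload 14.6 kg.
Tool frame: the origin (TCP) lies between the finger pads; the fingertips stand 17 mm ahead of it and the grasp point (between the pads) lies 2 mm behind it (arm.tip_reach is the distance from the TCP to the fingertips, in m); y points along the fingers, x is the direction in which the jaws open and shut, and the axes are right-handed (so a half turn about y gives the same grasp; the last joint's range is limited). The gripper opens to 94 mm and grips with 3 to 60 N. Pads are 16 mm wide; open, the fingers measure 119 mm over their backs; the gripper's body (75 mm by 177 mm) begins 78 mm behind the grasp point.
Start: joints at [1.077, 0.3, 1.521, -0, 1.321, -0.067], TCP at [0.228, 0.501, 0.196] pointing down, gripper open.
Joint ranges: [-3.03, 3.03], [-0.79, 2.21], [0.23, 2.52], [-1.04, 4.18], [0, 3.07], [-2.55, 2.55]. Speed limits (rad/s): [2.22, 2.22, 2.57, 3.14, 3.14, 3.14].

## Interface

Orientations are given as a unit quaternion [x, y, z, w].
In Python, from rig import sensors, viewer, arm, nets gives the robot as it stands.
- The arm moves only by the tool send_rows, never from a script. Its argument "moves" is a list of rows, each an object with "hand": the closure in counts, from 0 (fully open) to 255 (shut); "linear": the shift along the tool's x, y, z in m, a list of three; "dr": the turn, a rotation vector about the tool's x, y, z in degrees, a list of three. In form: [{"hand": hand, "linear": [tx, ty, tz], "dr": [rx, ry, rz]}, ...]. A call has 1 to 8 rows; each row shifts and turns the commanded pose from where the row before left it, along the tool's axes as they then stand; what a row does not reach is not made up. A row lasts 1/8 s, in which the tool goes at most 62.5 mm and 10.7 degrees, less where a joint would pass 70% of its speed; a pose out of reach is approached as far as the arm can. A call is refused whole if a number of a shift passes 0.0625 or a number of a turn 10.7, either way. A call with a gripper value outside its range is refused whole. The fingers move at their own pace and stop on an object; "force" is the grip in N (left out, the last holds). Time passes only in rows, so rows that do not move let the fingers close. It gives the time, the measured TCP pose, the force and the opening at its end, in the units of the state.
- sensors.get_obs(): the state, without advancing time (a new reading comes with each control period).
- viewer.capture(name): name is "side" or "top"; returns (picture, depth): 400x640x3 uint8, blue, green, red; 400x640 float32, m along the optical axis (not along the pixel's ray), 0 where there is no reading.
- viewer.calibration(name): a dict with "K" (3x3 intrinsics, pixels), "T" (4x4, takes a point from camera to world coordinates). Camera axes: x right, y up, looking along -z (the intrinsics and any distortion apply to the point x, -y, -z); pixel columns grow to the right and rows downward; lengths in m; the calibration is good to about 2 mm. A picture is of the moment at which its call begins. calibration takes no time and is no camera call.
- arm.hand_in(): hands the job in, once; it reports no verdict.
Trained networks look in the newest picture that a camera, given by its name, has taken for a name from the list of things; names that differ only in an ending like _2 or _b are one class to them, and where a whole thing is asked for, a point or a joint stands for the part that bears it (a point fixed in the world has none). Each returns a list of dicts, best first, with "score" (0 to 1); they miss things now and then, are a little off and sometimes report something else, mostly with a low value. They report only what shows in the picture. A call takes as long as a camera call. They do not tell look-alikes from the thing itself.
- nets.boxes_of(camera, target): "uv" ([column, row] in pixels, amid what is visible of it).
- nets.cut_out(camera, target): "pixels" (400x640 bool, what is visible of it) and "uv" ([column, row] in pixels, amid what is visible of it).
The state is a dict: "time": time; "qpos": joint angles; "qd": joint speeds; "joint_torque": joint torques, N m; "eef_pos": TCP position; "orientation": TCP orientation; "ft_force": force on the tool from outside, world axes, zero at the start; "ft_torque": the same for the moment, N m; "width": opening from 0.0 (shut) to 1.0 (fully open).
Only numpy, scipy, OpenCV 4.12 (cv2) and the standard library are available. Lean on these libraries where they do the work, as an engineer would, in place of code of your own. Each camera call takes 0.05 s, during which the arm holds its last target.

## Task

On the glassworker's bench, hook a fingertip under the big pull ring of the rod rest's spring index pin and lift the pin out of its hole. With the pin held up, swing the arm to the next hole on the side where the bench burner stands, then let the ring down so that the pin drops fully home in that hole. Do not pinch the ring, do not swing the arm further than that one hole, and leave everything else on the bench where it stands.

Things in the scene. Friction and masses are not known exactly. Their poses are not given: they have to be found in the camera images.
- index_base: Fixed base of the rod rest: steel foot 200 x 160 mm, column, and a level index plate 180 x 220 mm (x -40..140, y +-110), top 62 mm above the bench. Origin on the bench under the arm's vertical pivot; x along the arm when in the middle hole, y left, z up. Five 12 mm holes on an arc of 110 mm radius about the pivot, 20 degrees (38 mm) apart, at -40..+40 degrees from x.
- rest_arm (a joint): Swing of the arm about the pivot, rad, growing anticlockwise from above: starts at 0 in the middle hole, next holes at +0.349 and -0.349, stops at +-0.80. Turns with light friction; locked (0.02 play) while the pin is in a hole. Aluminium bar 30 mm wide, top 75 mm above the bench, from 20 mm behind the pivot to 195 mm ahead; at 185 mm a V rest 50 mm wide, tips 124 mm above the bench.
- index_pin (a joint): How far the spring pin is pulled up, m: 0 home in a hole, clear of the hole from 0.011, stop at 0.025; about 0.010 when it rests on the plate between holes. It slides vertically in the arm, 110 mm from the pivot. The spring presses it down (with its weight) with 6 N at 0 and 9.5 N at the stop. Its end is round: let down within about 3 mm of a hole's centre it finds the hole itself.
- ring_center (a point): Centre of the upright steel pull ring fixed on top of the pin, 130 mm above the bench with the pin home; inside diameter 56 mm, outside 72, wire 8 mm. The ring's plane stands across the arm: a finger goes through it along the arm's length, from either end, slanting down. It cannot turn on the pin. Axes are the arm's: x along the arm away from the pivot, z up.
- ring_top: The top of that ring (75 degrees either side of its highest point), the part to hook under. Origin at the centre of the wire at the highest point, 162 mm above the bench with the pin home; the underside is 4 mm lower. Axes are the arm's: x along the arm away from the pivot, z up.
- burner: Fixed bench burner: perforated steel barrel, 48 mm diameter, pointing away from the robot and slightly up, on a grey block and a round foot of 104 mm; about 170 mm high. It stands about 260 mm to one side of the pivot. Origin under the foot's centre. It shows the way to swing: on the +y side of index_base the arm goes to +0.349, else to -0.349.
- rod_stand: Fixed wooden block 100 x 100 x 50 mm with nine upright glass rods, up to 205 mm high, on the other side of the rod rest. Origin at the centre of its underside. Leave alone.
- ornament: Loose amber glass ornament, 52 mm across the foot, 95 mm high, standing beyond the rod rest. Origin at the centre of its underside. Leave alone.
- paddle: Loose graphite paddle lying on the bench beyond the rod rest: 225 mm long, 50 mm wide, 18 mm thick, wooden handle. Origin on the bench below the steel neck; x points to the blade. Leave alone.
Not all that is in view belongs to the job. What is shaped like the burner but orange or purple is not meant.

How it is judged:
By the outcome, as a careful person would: the job done as asked, in the order asked, and still so for the second after the job is handed in, with the robot touching nothing.
It also fails if it takes over 42 s, if anything falls off the work surface, if the arm or the gripper's body presses on something with over 40 N, if the wrist force passes 120 N, or if a joint passes its speed limit or range.

## Working session

There is one attempt and no reset: what is moved stays moved. The work goes in short steps, Python scripts to look and compute and a tool call to move; the robot and the scene stay as the last step left them, time stands still between calls to the robot, and variables do not carry over. Pictures are saved under pics/ and viewed, and the job is handed in when it is done.

Besides the shell and the picture viewer there is one more tool, called after ">>>" as a command line: name --argument value ..., lists and objects as JSON in quotes. send_rows: Moves the arm, as the interface text tells. Its arguments: {"type":"object","properties":{"moves":{"type":"array","items":{"type":"object","properties":{"hand":{"type":"number"},"linear":{"type":"array","items":{"type":"number"}},"dr":{"type":"array","items":{"type":"number"}}}}},"force":{"type":"number"}},"required":["moves"]}

```bash
mkdir -p pics
cat > h.py <<'E'
import numpy as np, cv2
from rig import sensors, viewer, arm, nets
def cap(n,tag):
    p,d=viewer.capture(n); cv2.imwrite(f'pics/{tag}.png',p); np.savez(f'{tag}.npz',p=p,d=d); return p,d
def w(n,u,v,d):
    c=viewer.calibration(n);K=np.array(c['K']);T=np.array(c['T'])
    u=np.asarray(u,float);v=np.asarray(v,float)
    X=np.stack([(u-K[0,2])/K[0,0]*d,-(v-K[1,2])/K[1,1]*d,-d,np.ones_like(d)],-1)
    return (X@T.T)[...,:3]
def proj(n,P):
    c=viewer.calibration(n);K=np.array(c['K']);T=np.linalg.inv(np.array(c['T']))
    P=np.atleast_2d(P);q=P@T[:3,:3].T+T[:3,3]
    return np.stack([K[0,0]*q[:,0]/-q[:,2]+K[0,2],K[1,1]*-q[:,1]/-q[:,2]+K[1,2]],-1)
E
python3 - <<'E'
from h import *
np.set_printoptions(precision=4,suppress=True)
for n in ('side','top'):
    p,d=cap(n,n+'0'); c=viewer.calibration(n); print(n,c)
    for t in ('index_base','ring_top','burner','rest_arm'):
        for r in nets.cut_out(n,t)[:3]:
            m=r['pixels']&(d>0); vs,us=np.nonzero(m)
            P=w(n,us,vs,d[m]); print(t,r['score'],r['uv'],m.sum(),np.median(P,0),P.min(0),P.max(0))
print(sensors.get_obs())
E
```

```text
side {'K': array([[518.157 ,   0.    , 310.2873],
       [  0.    , 518.157 , 191.4435],
       [  0.    ,   0.    ,   1.    ]]), 'T': array([[ 0.9658,  0.2055, -0.1582,  0.3063],
       [-0.2587,  0.7199, -0.644 , -0.8493],
       [-0.0185,  0.6629,  0.7485,  1.1294],
       [ 0.    ,  0.    ,  0.    ,  1.    ]])}
index_base 0.92 [307.5, 192.4] 4663 [0.5147 0.0527 0.0644] [ 0.3947 -0.138  -0.0024] [0.6777 0.2492 0.21  ]
ring_top 0.53 [322.1, 171.0] 54 [0.5643 0.0458 0.1623] [0.5582 0.0282 0.1413] [0.5734 0.0732 0.1725]
burner 0.7 [192.5, 159.2] 1984 [0.2271 0.2325 0.1094] [ 0.1404  0.1917 -0.0021] [0.3165 0.4311 0.171 ]
burner 0.67 [236.5, 121.1] 1826 [0.3746 0.3728 0.1045] [ 0.3     0.3311 -0.0042] [0.494  0.5845 0.1719]
burner 0.65 [303.1, 118.9] 1802 [0.5773 0.321  0.1082] [ 0.5084  0.2799 -0.0043] [0.725  0.5499 0.1725]
rest_arm 0.55 [320.7, 186.9] 977 [0.558  0.0636 0.0783] [ 0.442   0.0125 -0.0022] [0.6934 0.1673 0.1725]
top {'K': array([[423.148 ,   0.    , 319.0818],
       [  0.    , 423.148 , 208.8948],
       [  0.    ,   0.    ,   1.    ]]), 'T': array([[ 0.0133,  0.9966
[... 550 characters left out ...]
] [0.4687 0.4269 0.1694]
burner 0.77 [211.3, 180.2] 1584 [0.5824 0.3213 0.1298] [ 0.5098  0.2841 -0.0034] [0.7045 0.3738 0.17  ]
rest_arm 0.6 [302.8, 189.3] 879 [0.5576 0.0679 0.078 ] [ 0.4442  0.0166 -0.0042] [0.6557 0.1105 0.1683]
{'time': 0.5, 'qpos': array([ 1.0774,  0.2999,  1.521 , -0.    ,  1.3207, -0.0666]), 'qd': array([-0.    , -0.0008, -0.0004,  0.0001,  0.0008,  0.0007]), 'joint_torque': array([ -0.0007, -53.1351, -35.2737,   0.0708,   0.0215,  -0.0001]), 'eef_pos': array([0.2277, 0.5006, 0.1958]), 'orientation': array([ 0.5946,  0.3827, -0.3828, -0.5945]), 'ft_force': array([-0.4344, -0.575 ,  0.9009]), 'ft_torque': array([ 0.0051, -0.0008,  0.0111]), 'width': 1.002550282790517}
```

View pics/side0.png

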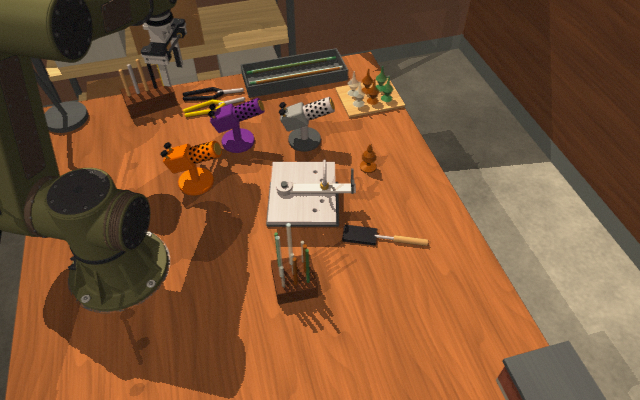

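View pics/top0.png

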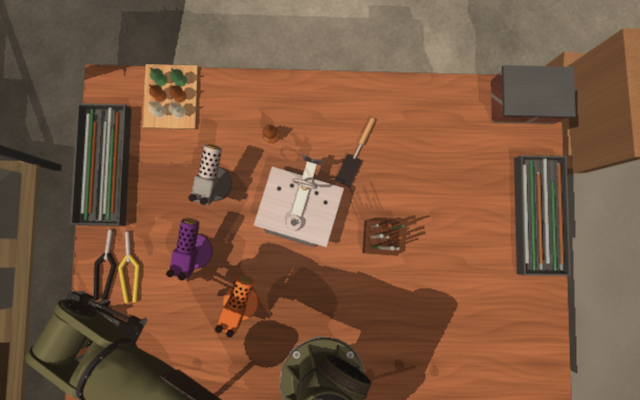

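The three burner-shaped things are orange (195,165), purple (235,125) and grey/steel (305,122) in the side view. The grey one fits: it is not orange or purple, and it stands about 260 mm from the pivot. I'll confirm this in a crop and fit the plate, arm and ring.

Run:
```python
from h import *
np.set_printoptions(precision=4,suppress=True)
A={n:np.load(n+'0.npz') for n in('side','top')}
for n in A:
    d=A[n]['d'];vs,us=np.mgrid[:400,:640];P=w(n,us,vs,d)
    roi=(d>0)&(abs(P[...,0]-.53)<.2)&(abs(P[...,1]-.07)<.2)
    m=roi&(P[...,2]>.056)&(P[...,2]<.084)
    Q=P[m][:,:2].astype(np.float32)
    k=cv2.minAreaRect(Q*1000); print(n,'plate',k, cv2.boxPoints(k))
    m=roi&(P[...,2]>.070)&(P[...,2]<.081); Q=P[m]
    c=Q[:,:2].mean(0);U=np.linalg.svd(Q[:,:2]-c,full_matrices=False)[2];print('arm',c,U[0],np.degrees(np.arctan2(U[0,1],U[0,0])),((Q[:,:2]-c)@U[0]).min(),((Q[:,:2]-c)@U[0]).max(),m.sum())
    m=roi&(P[...,2]>.145)&(abs(P[...,0]-.565)<.04)&(abs(P[...,1]-.06)<.06); Q=P[m]; c=Q.mean(0);U=np.linalg.svd(Q[:,:2]-c[:2],full_matrices=False)[2]
    print('ring',c,Q.min(0),Q.max(0),U[0],m.sum())
a=A['side']['p'][80:240,220:400];b=A['top']['p'][120:260,170:370]
cv2.imwrite('pics/c0.png',cv2.resize(a,None,fx=4,fy=3.75,interpolation=2)[:600]);cv2.imwrite('pics/c1.png',cv2.resize(b,None,fx=4,fy=4,interpolation=2))
```

```text
side plate ((559.0713500976562, 31.1075439453125), (333.8914489746094, 315.16937255859375), 84.34916687011719) [[ 385.814  -119.5102]
 [ 699.4518 -150.5436]
 [ 732.3287  181.7253]
 [ 418.6909  212.7587]]
arm [0.5555 0.0637] [-0.9752  0.2215] 167.2029729084772 -0.1467789591299431 0.11747873876184571 597
ring [0.5656 0.0498 0.1597] [0.5582 0.0242 0.145 ] [0.577  0.0877 0.1725] [-0.2613 -0.9653] 58
top plate ((551.709716796875, 40.05613708496094), (368.3241882324219, 275.0364990234375), 74.12770080566406) [[ 369.0673  -99.4741]
 [ 633.6176 -174.695 ]
 [ 734.3522  179.5864]
 [ 469.8018  254.8073]]
arm [0.5521 0.0662] [-0.9645  0.2639] 164.69665246836544 -0.10281729098173857 0.112435551263899 547
ring [0.57   0.0614 0.1596] [0.5594 0.0305 0.1451] [0.5812 0.0907 0.1683] [0.271  0.9626] 67
```

View pics/c0.png

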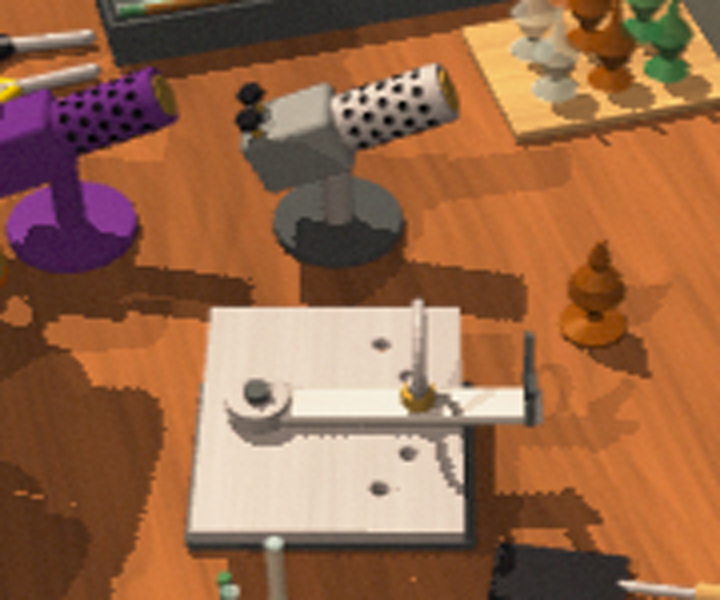

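View pics/c1.png

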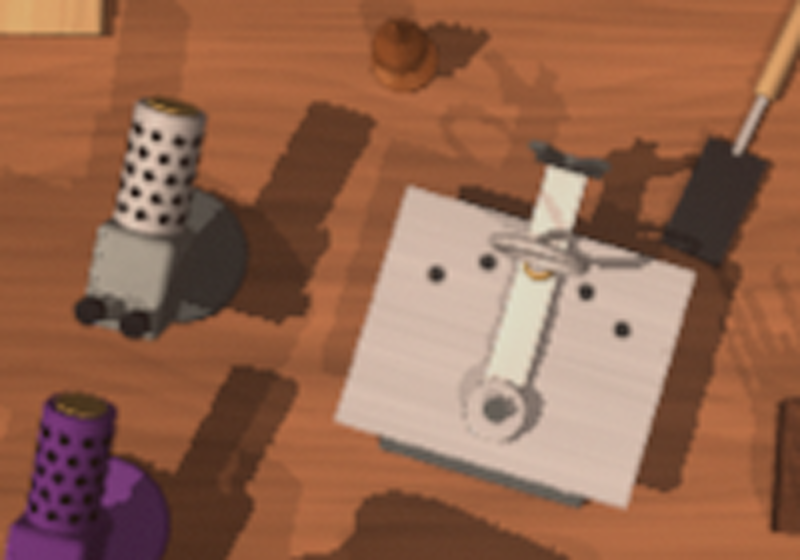

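The crops confirm it. The grey steel burner (side ≈(305,122), top ≈(211,180)) is the one meant. It stands on the plate's +y side, so the arm goes to +0.349, the hole at top ≈(292,185). Next I'll fit the base pose from the plate corners and holes.

```bash
python3 - <<'E'
from h import *
from scipy.optimize import least_squares
np.set_printoptions(precision=4,suppress=True)
top=np.array([(410,185),(693,270),(627,508),(337,422),(436,273),(488,262),(586,292),(622,329)])/4+[170-.4,120-.4]
side=np.array([(210,307),(460,307),(465,535),(190,538),(381,344),(407,376),(408,454),(379,489)])/[4,3.75]+[220-.4,80-.4]
def hole(a):return (.11*np.cos(np.radians(a)),.11*np.sin(np.radians(a)))
tl=[(.14,.11),(.14,-.11),(-.04,-.11),(-.04,.11),hole(40),hole(20),hole(-20),hole(-40)]
sl=[(-.04,.11),(.14,.11),(.14,-.11),(-.04,-.11),hole(40),hole(20),hole(-20),hole(-40)]
def pts(q,l):
    c,s=np.cos(q[2]),np.sin(q[2]);l=np.array(l)
    return np.c_[q[0]+c*l[:,0]-s*l[:,1],q[1]+s*l[:,0]+c*l[:,1],np.full(len(l),.062)]
rt=lambda q:(proj('top',pts(q,tl))-top).ravel()
rs=lambda q:(proj('side',pts(q,sl))-side).ravel()
for f in(rt,rs,lambda q:np.r_[rt(q),rs(q)]):
    s=least_squares(f,[.47,.09,-.27],loss='soft_l1');print(s.x,np.degrees(s.x[2]),np.abs(s.fun).mean(),f(s.x).reshape(-1,2).round(1).tolist())
q=s.x;c,si=np.cos(q[2]),np.sin(q[2])
print('ring',q[0]+.11*c,q[1]+.11*si)
for n in('side','top'):
    im=np.load(n+'0.npz')['p'].copy();im=cv2.resize(im,None,fx=4,fy=4,interpolation=2)
    t=np.linspace(0,2*np.pi,60)
    for r in(.028,.036):
        L=np.c_[np.full(60,.11),r*np.cos(t),.13+r*np.sin(t)]
        W=np.c_[q[0]+c*L[:,0]-si*L[:,1],q[1]+si*L[:,0]+c*L[:,1],L[:,2]]
        cv2.polylines(im,[np.int32((proj(n,W)+.4)*4)],True,(0,0,255))
    x,y=(np.median(proj(n,W),0)*4).astype(int)
    cv2.imwrite(f'pics/o_{n}.png',im[y-150:y+150,x-200:x+200])
E
cd pics; python3 -c "
import cv2,numpy as np
cv2.imwrite('o.png',np.hstack([cv2.imread('o_side.png'),cv2.imread('o_top.png')]))"
```

```text
[ 0.4637  0.0916 -0.272 ] -15.584974700911532 0.23881589713130502 [[-0.7, 0.2], [0.6, 0.3], [-0.1, -0.1], [-0.5, -0.0], [0.2, 0.2], [-0.0, -0.1], [0.2, -0.3], [0.2, -0.1]]
[ 0.4636  0.0928 -0.2736] -15.674514749433587 0.30451758400553963 [[0.0, 0.6], [-0.4, 0.4], [-0.1, -0.6], [-0.1, -1.3], [0.0, 0.4], [0.2, 0.4], [0.1, -0.0], [0.2, 0.1]]
[ 0.4636  0.092  -0.2725] -15.614316884605751 0.29329687598739884 [[-0.8, 0.3], [0.5, 0.3], [-0.2, -0.0], [-0.7, -0.0], [0.1, 0.2], [-0.2, -0.1], [0.0, -0.3], [0.1, -0.1], [0.0, 0.8], [-0.4, 0.5], [0.0, -0.4], [0.0, -1.0], [0.0, 0.6], [0.3, 0.5], [0.2, 0.1], [0.3, 0.3]]
ring 0.5695175604181324 0.062430242424046475
```

View pics/o.png

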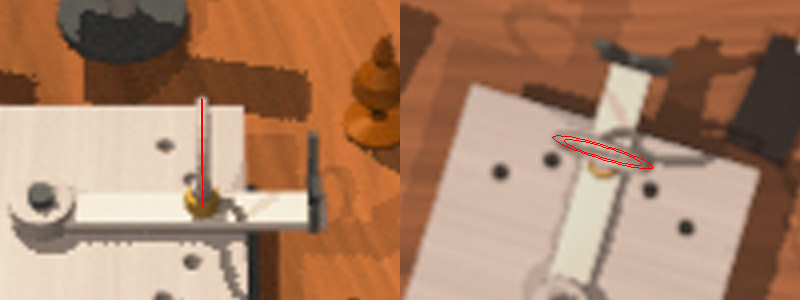

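```bash
cat >> h.py <<'E'
from scipy.spatial.transform import Rotation as R
PIV=np.array([.4636,.092]);TH=-.2725
def goalR(head,slant):
    h=np.radians(head);s=np.radians(slant)
    y=np.array([np.cos(h)*np.cos(s),np.sin(h)*np.cos(s),-np.sin(s)])  # along fingers
    lat=np.array([-np.sin(h),np.cos(h),0])
    return y,lat
def delta(Rg,pg):
    o=sensors.get_obs();Rc=R.from_quat(o['orientation'])
    return Rc.inv().apply(pg-o['eef_pos']),np.degrees((Rc.inv()*Rg).as_rotvec())
E
python3 - <<'E'
from h import *
np.set_printoptions(precision=4,suppress=True)
o=sensors.get_obs();print(R.from_quat(o['orientation']).as_matrix(),arm.tip_reach,[x for x in dir(arm) if x[0]!='_'])
y,lat=goalR(-5.6,40)
for s in(1,-1):
    x=s*lat;z=np.cross(x,y);Rg=R.from_matrix(np.c_[x,y,z]);print(s,Rg.as_quat(),delta(Rg,o['eef_pos']))
E
```

```text
[[ 0.414  -0.     -0.9103]
 [ 0.9103 -0.0001  0.414 ]
 [-0.0001 -1.     -0.    ]] 0.017 ['MotionError', 'hand_in', 'tip_reach']
1 [ 0.6961  0.6312 -0.2297 -0.2534] (array([0., 0., 0.]), array([-49.5365, -17.6362,  -8.2296]))
-1 [ 0.2297 -0.2534  0.6961 -0.6312] (array([0., 0., 0.]), array([ 11.4111, 147.3001, -68.6876]))
```

>>> send_rows --moves '[{"hand": 255,"linear": [0,-0.05,0],"dr": [0,0,0]},{"hand": 255,"linear": [0,-0.05,0],"dr": [0,0,0]},{"hand": 255,"linear": [0,-0.05,0],"dr": [0,0,0]},{"hand": 255,"linear": [0,-0.05,0],"dr": [0,0,0]},{"hand": 255,"linear": [0,0,0],"dr": [0,0,0]}]' --force 20

```text
time: 1.12
eef_pos: [0.2279, 0.5011, 0.3994]
orientation: [-0.593, -0.385, 0.381, 0.596]
ft_force: [0.9, 0.2, -1.2]
width: 0.502
```

```bash
cat >> h.py <<'E'
def G(head,slant):
    y,x=goalR(head,slant);return R.from_matrix(np.c_[x,y,np.cross(x,y)]),y
def go(head,slant,pg,n):
    """n equal rows: turn about constant axis, straight line"""
    np.set_printoptions(precision=4,suppress=True)
    o=sensors.get_obs();Rc=R.from_quat(o['orientation']);Rg,y=G(head,slant)
    rv=(Rc.inv()*Rg).as_rotvec()/n;dp=(np.array(pg)-o['eef_pos'])/n
    print('t',o['time'],'p',o['eef_pos'],'F',o['ft_force'],'w',o['width'],'goal',pg,'dr',np.degrees(rv))
    for i in range(n): print((Rc*R.from_rotvec(rv*i)).inv().apply(dp))
E
python3 - <<'E'
from h import *
_,y=G(-5.6,40);C=np.array([.5695,.0624,.128])
go(-5.6,40,C-.2*y,8)
print(sensors.get_obs()['qpos'])
E
```

```text
t 1.125 p [0.2279 0.5011 0.3994] F [ 0.9005  0.1565 -1.1501] w 0.5022611895124036 goal [0.417  0.0774 0.2566] dr [-6.1816 -2.2237 -0.9868]
[-0.0385  0.0176 -0.0434]
[-0.0405  0.0214 -0.0398]
[-0.0424  0.0248 -0.0357]
[-0.0441  0.0277 -0.0312]
[-0.0457  0.03   -0.0263]
[-0.0472  0.0318 -0.0212]
[-0.0485  0.0329 -0.0158]
[-0.0495  0.0335 -0.0103]
[ 1.0774  0.2393  1.1371 -0.      1.759  -0.0666]
```

>>> send_rows --moves '[{"hand": 255,"linear": [-0.039,0.018,-0.043],"dr": [-6.2,-2.2,-1]},{"hand": 255,"linear": [-0.04,0.021,-0.04],"dr": [-6.2,-2.2,-1]},{"hand": 255,"linear": [-0.042,0.025,-0.036],"dr": [-6.2,-2.2,-1]},{"hand": 255,"linear": [-0.044,0.028,-0.031],"dr": [-6.2,-2.2,-1]},{"hand": 255,"linear": [-0.046,0.03,-0.026],"dr": [-6.2,-2.2,-1]},{"hand": 255,"linear": [-0.047,0.032,-0.021],"dr": [-6.2,-2.2,-1]},{"hand": 255,"linear": [-0.049,0.033,-0.016],"dr": [-6.2,-2.2,-1]},{"hand": 255,"linear": [-0.049,0.033,-0.01],"dr": [-6.2,-2.2,-1]}]'

```text
time: 2.12
eef_pos: [0.4132, 0.0811, 0.2543]
orientation: [0.696, 0.629, -0.233, -0.256]
ft_force: [1.5, -0.4, 0.2]
width: 0.005
```

Run:
```python
from h import *
cap('side','side1')
_,y=G(-5.6,40);C=np.array([.5695,.0624,.128])
go(-5.6,40,C-.08*y,4)
print(sensors.get_obs()['qpos'])
```

```text
t 2.175 p [0.4137 0.0754 0.251 ] F [ 0.5432 -1.234  -2.7399] w 0.0041223065031790775 goal [0.5085 0.0684 0.1794] dr [-0.1017 -0.0322 -0.1243]
[ 0.0008  0.0297 -0.0018]
[ 0.0008  0.0297 -0.0017]
[ 0.0007  0.0297 -0.0017]
[ 0.0006  0.0297 -0.0016]
[ 0.2911 -0.4826  2.3365 -0.6078  0.5463 -0.7719]
```

View pics/side1.png

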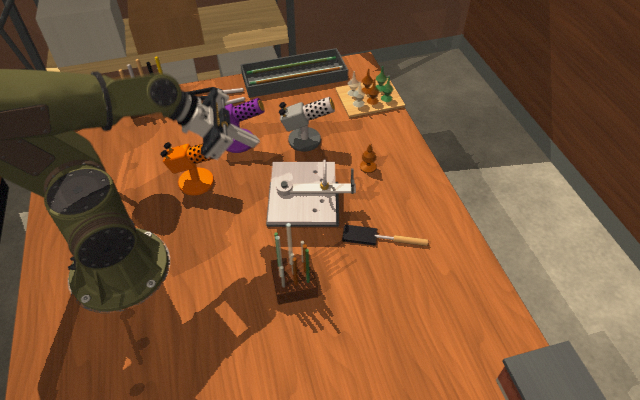

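The shut gripper hangs slanting at (235,140), behind and above the rod rest, and everything is still in place. I'll advance it to the staging pose.

>>> send_rows --moves '[{"hand": 255,"linear": [0.001,0.03,-0.002],"dr": [-0.1,0,-0.1]},{"hand": 255,"linear": [0.001,0.03,-0.002],"dr": [-0.1,0,-0.1]},{"hand": 255,"linear": [0.001,0.03,-0.002],"dr": [-0.1,0,-0.1]},{"hand": 255,"linear": [0,0.03,-0.001],"dr": [-0.1,0,-0.1]},{"hand": 255,"linear": [0,0,0],"dr": [0,0,0]}]'

```text
time: 2.8
eef_pos: [0.5087, 0.0753, 0.1804]
orientation: [0.695, 0.63, -0.232, -0.258]
ft_force: [-0.4, 0.4, 1.0]
width: 0.01
```

Run:
```python
from h import *
for n in('side','top'):
    p,d=cap(n,n+'2')
    o=sensors.get_obs();Rc=R.from_quat(o['orientation']);tip=o['eef_pos']+.017*Rc.as_matrix()[:,1]
    im=cv2.resize(p,None,fx=4,fy=4,interpolation=2);x,y_=(proj(n,[[.55,.07,.16]])[0]*4).astype(int)
    a,b=((proj(n,[tip])[0]+.4)*4).astype(int);cv2.circle(im,(a,b),3,(0,0,255),-1)
    cv2.imwrite(f'pics/s2_{n}.png',im[y_-250:y_+150,x-250:x+150])
cv2.imwrite('pics/s2.png',np.hstack([cv2.imread('pics/s2_side.png'),cv2.imread('pics/s2_top.png')]))
_,y=G(-5.6,40);C=np.array([.5695,.0624,.128])
go(-5.6,40,C+.011*y,4)
```

```text
t 2.9 p [0.5085 0.0757 0.1826] F [-0.6389  0.9012  0.3913] w 0.004054048947036331 goal [0.5779 0.0616 0.1209] dr [-0.0942 -0.0476  0.0342]
[-0.0019  0.0234  0.0003]
[-0.0019  0.0234  0.0004]
[-0.0019  0.0234  0.0004]
[-0.0018  0.0234  0.0004]
```

View pics/s2.png

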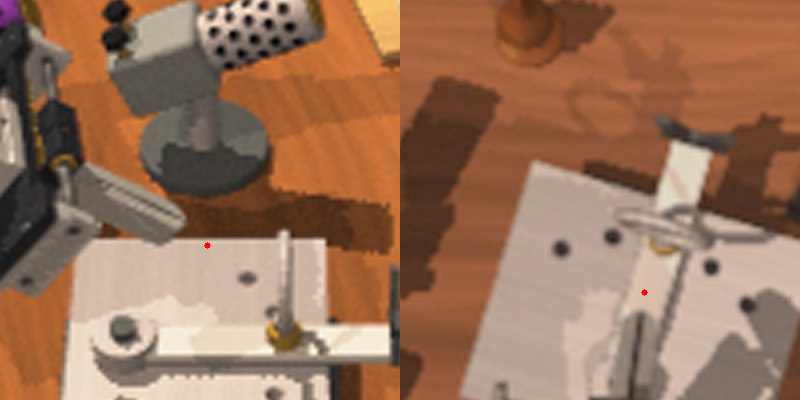

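Run:
```python
from h import *
np.set_printoptions(precision=4,suppress=True)
obs=sensors.get_obs();print(obs['eef_pos'])
Rc=R.from_quat(obs['orientation']);e=obs['eef_pos']
for n in('side','top'):
    A=np.load(n+'2.npz');d=A['d'];vs,us=np.mgrid[:400,:640];P=w(n,us,vs,d)
    L=Rc.inv().apply((P-e).reshape(-1,3)).reshape(P.shape)
    m=(d>0)&(abs(L[...,0])<.03)&(abs(L[...,2])<.03)&(L[...,1]>-.07)&(L[...,1]<.03)
    Q=L[m];print(n,m.sum(),'xmin/max',Q[:,0].min(),Q[:,0].max(),'tip y',np.sort(Q[:,1])[-12:],'z',Q[:,2].min(),Q[:,2].max())
    for a in np.arange(-.07,.03,.01):
        s=Q[(Q[:,1]>=a)&(Q[:,1]<a+.01)]
        if len(s):print(a.round(3),len(s),s[:,0].min(),s[:,0].max(),s[:,2].min(),s[:,2].max())
```

```text
[0.5085 0.0757 0.1826]
side 220 xmin/max -0.01944599851149927 0.01313455239104505 tip y [-0.0164 -0.0162 -0.016  -0.0157 -0.0153 -0.0153 -0.0144 -0.0139 -0.0134
 -0.0131 -0.0128 -0.011 ] z -0.013737267529687642 0.010705740799381514
-0.07 44 -0.01944599851149927 0.01313455239104505 -0.01287339257133282 0.010705740799381514
-0.06 37 -0.01654993418629695 0.011941238941059718 -0.011910770298694114 0.0085228325990357
-0.05 41 -0.016261079922257997 0.012082333168539194 -0.013737267529687642 0.007715664896773799
-0.04 41 -0.016035099491996423 0.010018909749646289 -0.013056843172384695 0.008207243108843472
-0.03 36 -0.015048073253789608 0.010733020235111744 -0.012234670848315444 0.008836232025781607
-0.02 21 -0.012458614630962551 0.0076571855061757 -0.011828060175799904 0.009069178134312031
top 161 xmin/max -0.013395988490664828 0.011519986858334413 tip y [-0.0168 -0.0168 -0.0167 -0.0151 -0.0144 -0.0128 -0.0121 -0.0116 -0.0112
 -0.0107 -0.0085 -0.0076] z -0.014236406307667883 0.0019030352670283733
-0.07 28 -0.013275149092764399 0.011519986858334413 -0.01254590065179987 -0.007126242799740086
-0.06 30 -0.013395988490664828 0.010444147933750545 -0.01161161074006131 0.0019030352670283733
-0.05 27 -0.012295228369533753 0.01126157150990563 -0.011579795458544715 -0.007190558186465384
-0.04 28 -0.013224847690279566 0.010170110144883131 -0.014236406307667883 -0.0027472518006063035
-0.03 27 -0.012923653187937277 0.010947177836108732 -0.012856062989713693 -0.008312492358014638
-0.02 19 -0.01224241819311976 0.008838730378007732 -0.012247232810477775 -0.006466998992763916
-0.01 2 -0.0032232256717880554 0.00168904127163897 -0.009356058665960303 -0.00577259069141954
```

Run:
```python
from h import *
np.set_printoptions(precision=4,suppress=True)
for n in('side','top'):
    A=np.load(n+'0.npz');d=A['d'];vs,us=np.mgrid[:400,:640];P=w(n,us,vs,d)
    Rc=R.from_quat([ 0.5946,  0.3827, -0.3828, -0.5945]);e=np.array([0.2277, 0.5006, 0.1958])
    L=Rc.inv().apply((P-e).reshape(-1,3)).reshape(P.shape)
    m=(d>0)&(abs(L[...,0])<.08)&(abs(L[...,2])<.03)&(L[...,1]>-.12)&(L[...,1]<.03)
    Q=L[m]
    if len(Q):print(n,m.sum(),'tip y',np.sort(Q[:,1])[-12:],Q[Q[:,1]>-.02][:,0])
print(proj('side',[[0.2277, 0.5006, 0.1788]]),sensors.get_obs()['eef_pos'])
for i in range(3):
    viewer.capture('side'); print(sensors.get_obs()['eef_pos'],sensors.get_obs()['qpos'])
im=cv2.imread('pics/side0.png')[0:110,110:220];cv2.imwrite('pics/c3.png',cv2.resize(im,None,fx=5,fy=5))
```

```text
side 413 tip y [-0.0156 -0.0156 -0.0147 -0.0142 -0.0136 -0.0135 -0.0133 -0.0133 -0.0123
 -0.012  -0.0113 -0.0098] [ 0.0507  0.0553  0.054   0.053   0.05    0.05    0.0471  0.0482  0.0497
  0.0523  0.0434  0.0484  0.0474  0.0465  0.0489  0.0533 -0.0535 -0.0434
 -0.05   -0.0509 -0.0507 -0.0533 -0.0453]
top 113 tip y [-0.0156 -0.0154 -0.0154 -0.0153 -0.0152 -0.0152 -0.0148 -0.0128 -0.0111
 -0.0107 -0.0104 -0.01  ] [ 0.0549  0.0493  0.0488  0.0482  0.0452  0.0463  0.0471  0.0461  0.0468
  0.0464  0.0481  0.0455  0.0469  0.0466 -0.0496 -0.0511 -0.0531 -0.0559
 -0.0573 -0.0581 -0.059 ]
[[175.6517  83.9214]] [0.5085 0.0757 0.1826]
[0.5086 0.0758 0.1833] [ 0.1956 -0.1032  2.2517 -0.9908  0.2635 -0.3999]
[0.5088 0.076  0.1837] [ 0.1957 -0.1037  2.2515 -0.9913  0.2633 -0.3995]
[0.5089 0.076  0.1839] [ 0.1957 -0.1038  2.2512 -0.9918  0.2631 -0.399 ]
```

View pics/c3.png

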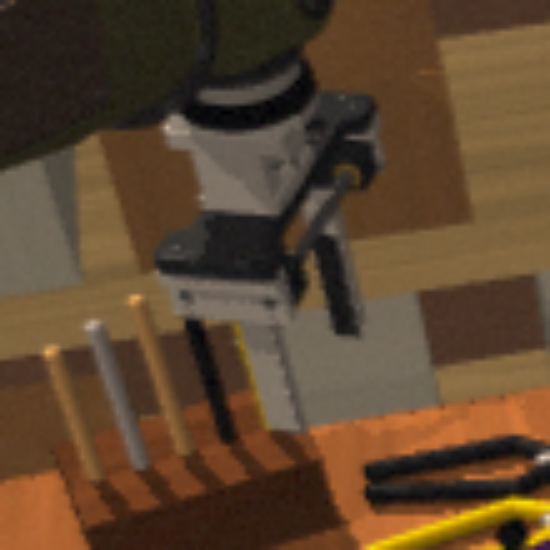

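```bash
cat > kin.py <<'E'
import numpy as np
from scipy.spatial.transform import Rotation as R
from scipy.optimize import least_squares
def fk(q,k):
    a1,d1,L2,L3,e,Lt=k
    Rz=R.from_euler('z',q[0]);Ry=lambda a:R.from_euler('y',a)
    p=np.array([a1,0,d1])+Ry(q[1]).apply([0,0,L2])
    F=Ry(q[1]+q[2]);p=p+F.apply([e,0,L3])
    W=F*R.from_euler('z',q[3])*Ry(q[4]);p=p+W.apply([0,0,Lt])
    return Rz.apply(p),Rz*W*R.from_euler('z',q[5])
D=[([1.0774,0.2999,1.521,-0.,1.3207,-0.0666],[0.2277,0.5006,0.1958],[0.5946,0.3827,-0.3828,-0.5945]),
([1.0774,0.2393,1.1371,0,1.759,-0.0666],[0.2279,0.5011,0.3994],None),
([0.2911,-0.4826,2.3365,-0.6078,0.5463,-0.7719],[0.4137,0.0754,0.251],None),
([0.1957,-0.1038,2.2512,-0.9918,0.2631,-0.399],[0.5089,0.076,0.1839],None)]
E
python3 - <<'E'
from kin import *
from rig import sensors
np.set_printoptions(precision=4,suppress=True)
o=sensors.get_obs();D[3]=(o['qpos'],o['eef_pos'],o['orientation'])
def f(k):
    return np.concatenate([(fk(q,k)[0]-p)*(1 if i!=2 else .3) for i,(q,p,_) in enumerate(D)])
best=None
for s in range(20):
    r=np.random.default_rng(s).uniform([0,.2,.2,.2,-.1,.1],[.2,.6,.6,.6,.1,.4]);x=least_squares(f,r)
    if best is None or x.cost<best.cost:best=x
print(best.x,best.cost,best.fun)
for i in(0,3):
    q,p,o_=D[i];W=fk(q,best.x)[1];print((W.inv()*R.from_quat(o_)).as_matrix())
E
```

```text
[0.0677 0.2179 0.3297 0.4048 0.0211 0.2024] 0.001720699125944556 [ 0.0338 -0.0143  0.0139  0.0318 -0.0181 -0.0062  0.0074 -0.002  -0.0017
 -0.0005 -0.0201 -0.0072]
[[-1.      0.0002 -0.    ]
 [-0.     -0.      1.    ]
 [ 0.0002  1.      0.    ]]
[[-1. -0.  0.]
 [ 0.  0.  1.]
 [-0.  1. -0.]]
```

```bash
cat >> kin.py <<'E'
def fk2(q,k):
    a1,d1,L2,L3,e,Lt,b=k
    Rz=R.from_euler('z',q[0]);Ry=lambda a:R.from_euler('y',a)
    p=np.array([a1,b,d1])+Ry(q[1]).apply([0,0,L2])
    F=Ry(q[1]+q[2]);p=p+F.apply([e,0,L3])
    W=F*R.from_euler('z',q[3])*Ry(q[4]);p=p+W.apply([0,0,Lt])
    return Rz.apply(p),Rz*W*R.from_euler('z',q[5])*R.from_matrix([[-1,0,0],[0,0,1],[0,1,0]])
E
python3 - <<'E'
from kin import *
from rig import sensors
np.set_printoptions(precision=4,suppress=True)
o=sensors.get_obs();D[3]=(o['qpos'],o['eef_pos'],o['orientation'])
def f(k):
    return np.concatenate([(fk2(q,k)[0]-p)*(1 if i!=2 else .3) for i,(q,p,_) in enumerate(D)])
best=None
for s in range(30):
    r=np.random.default_rng(s).uniform([0,.2,.2,.2,-.1,.1,-.05],[.2,.6,.6,.6,.1,.4,.05]);x=least_squares(f,r)
    if best is None or x.cost<best.cost:best=x
print(best.x,best.cost,best.fun);np.save('k.npy',best.x)
E
```

```text
[-0.      0.2214  0.4242  0.4476  0.041   0.2803  0.0366] 1.7515032403345652e-09 [-0.  0.  0.  0. -0. -0.  0. -0.  0. -0. -0. -0.]
```

```bash
cat >> kin.py <<'E'
K=np.load('k.npy')
lo=np.array([-3.03,-.79,.23,-1.04,0,-2.55]);hi=np.array([3.03,2.21,2.52,4.18,3.07,2.55])
def ik(p,Rg,q0):
    def g(q):
        pp,RR=fk2(q,K);return np.r_[(pp-p)*5,(RR.inv()*Rg).as_rotvec()]
    s=least_squares(g,np.clip(q0,lo+.02,hi-.02),bounds=(lo,hi));return s.x,np.abs(s.fun).max()
E
python3 - <<'E'
from kin import *
from h import goalR
np.set_printoptions(precision=2,suppress=True)
o=np.array([.0])
def best(p,Rg):
    out=[]
    for s in range(24):
        q0=np.random.default_rng(s).uniform(lo,hi);q0[0]=.15;q0[1]=.2;q0[2]=2
        q,e=ik(p,Rg,q0)
        if e<1e-3 and not any(np.abs(q-r).max()<.05 for r in out):out.append(q)
    return out
C=np.array([.5695,.0624,.130])
for side,heads in(('near',(0,8)),('far',(165,180,-165))):
  for h in heads:
    for sl in(35,45,55):
      y,x=goalR(h,sl)
      for s in(1,-1):
        Rg=R.from_matrix(np.c_[s*x,y,np.cross(s*x,y)])
        for d in(.031,-.05): print(side,h,sl,s,d,*best(C+d*y,Rg))
E
```

```text
near 0 35 1 0.031 [0.07 0.24 2.17 3.39 0.23 1.37]
near 0 35 1 -0.05 [ 0.09 -0.01  2.31  3.72  0.13  1.05]
near 0 35 -1 0.031 [ 0.07  0.24  2.17  3.39  0.23 -1.77]
near 0 35 -1 -0.05 [ 0.09 -0.01  2.31  3.72  0.13 -2.1 ]
near 0 45 1 0.031 [ 0.07  0.22  2.09 -0.7   0.07 -0.83]
near 0 45 1 -0.05 [ 0.08 -0.02  2.18 -0.27  0.21 -1.26]
near 0 45 -1 0.031 [ 0.07  0.22  2.09 -0.7   0.07  2.31]
near 0 45 -1 -0.05 [ 0.08 -0.02  2.18 -0.27  0.21  1.88]
near 0 55 1 0.031 [ 0.06  0.23  1.99 -0.11  0.32 -1.42]
near 0 55 1 -0.05 [ 0.07  0.02  2.04 -0.08  0.48 -1.44]
near 0 55 -1 0.031 [ 0.06  0.23  1.99 -0.11  0.32  1.72]
near 0 55 -1 -0.05 [ 0.07  0.02  2.04 -0.08  0.48  1.7 ]
near 8 35 1 0.031 [-0.01  0.24  2.18  2.65  0.25  1.97]
near 8 35 1 -0.05 [-0.04 -0.02  2.31  2.17  0.18  2.43]
near 8 35 -1 0.031 [-0.01  0.24  2.18  2.65  0.25 -1.17]
near 8 35 -1 -0.05 [-0.04 -0.02  2.31  2.17  0.18 -0.71]
near 8 45 1 0.031
near 8 45 1 -0.05 [-0.02 -0.03  2.19  0.51  0.23 -2.18]
near 8 45 -1 0.031 [0.   0.21 2.09 1.03 0.11 0.45]
near 8 45 -1 -0.05 [-0.02 -0.03  2.19  0.51  0.23  0.96]
near 8 55 1 0.031 [ 
[... 1545 characters left out ...]
ar -165 35 1 0.031 [ 0.1   1.01  0.86 -0.16  2.21  1.38]
far -165 35 1 -0.05 [ 0.11  1.2   0.41 -0.2   2.48  1.33]
far -165 35 -1 0.031 [ 0.1   1.01  0.86 -0.16  2.21 -1.76]
far -165 35 -1 -0.05 [ 0.11  1.2   0.41 -0.2   2.48 -1.81]
far -165 45 1 0.031 [ 0.1   0.91  0.98 -0.13  2.03  1.39]
far -165 45 1 -0.05 [ 0.11  1.02  0.64 -0.14  2.26  1.37]
far -165 45 -1 0.031 [ 0.1   0.91  0.98 -0.13  2.03 -1.75]
far -165 45 -1 -0.05 [ 0.11  1.02  0.64 -0.14  2.26 -1.77]
far -165 55 1 0.031 [ 0.09  0.8   1.1  -0.1   1.84  1.4 ]
far -165 55 1 -0.05 [ 0.1   0.86  0.84 -0.1   2.05  1.39]
far -165 55 -1 0.031 [ 0.09  0.8   1.1  -0.1   1.84 -1.74]
far -165 55 -1 -0.05 [ 0.1   0.86  0.84 -0.1   2.05 -1.75]
```

The cameras and the kinematics I fitted show two things. The fingertips sit about 11 mm behind the reported TCP, not 17 mm ahead of it. From the near side the wrist ends up at its joint limit. The far side (beyond the ring, slanting back towards the pivot) is well-conditioned, so I'll go there, over the top.

```bash
cat > plan.py <<'E'
from kin import *
from h import *
def GR(h,s,sg):
    y,x=goalR(h,s);x=sg*x;return R.from_matrix(np.c_[x,y,np.cross(x,y)])
def plan(wps,quiet=False):
    """wps: list of (p,R,n). prints rows in tool axes and checks IK from present pose"""
    o=sensors.get_obs();p=o['eef_pos'];Rc=R.from_quat(o['orientation']);q=o['qpos']
    np.set_printoptions(precision=4,suppress=True);print('t',o['time'],'p',p,'F',o['ft_force'],'w',round(o['width'],3))
    for pg,Rg,n in wps:
        rv=(Rc.inv()*Rg).as_rotvec()/n;dp=(np.array(pg)-p)/n
        for i in range(n):
            lin=Rc.inv().apply(dp);Rc=Rc*R.from_rotvec(rv);p=p+dp;q2,e=ik(p,Rg if i==n-1 else Rc,q)
            print(lin.round(4),np.degrees(rv).round(2),'|q',q2.round(2),'dq',np.abs(q2-q).max().round(2),'e',round(e,4));q=q2
E
python3 - <<'E'
from plan import *
C=np.array([.5695,.0624,.130]);Rg=GR(175,45,-1);y=Rg.as_matrix()[:,1]
Rm=GR(-5,88,1)
plan([((.53,.07,.42),Rm,5),(C-.16*y,Rg,6)])
E
```

```text
t 3.05 p [0.5089 0.076  0.1839] F [-0.0504  0.0173 -0.3595] w 0.006
[-0.0006 -0.0272 -0.0388] [ 9.56 -0.13 -0.  ] |q [ 0.16 -0.14  2.08 -0.32  0.55 -1.1 ] dq 0.7 e 0.0
[-0.0006 -0.0333 -0.0338] [ 9.56 -0.13 -0.  ] |q [ 0.13 -0.12  1.87 -0.15  0.87 -1.28] dq 0.32 e 0.0
[-0.0007 -0.0384 -0.0278] [ 9.56 -0.13 -0.  ] |q [ 0.11 -0.04  1.65 -0.08  1.17 -1.36] dq 0.31 e 0.0
[-0.0008 -0.0425 -0.021 ] [ 9.56 -0.13 -0.  ] |q [ 0.08  0.06  1.41 -0.03  1.47 -1.4 ] dq 0.3 e 0.0
[-0.0008 -0.0454 -0.0137] [ 9.56 -0.13 -0.  ] |q [ 0.07  0.19  1.15 -0.01  1.77 -1.42] dq 0.3 e 0.0
[-0.0007  0.0304 -0.0245] [ 7.83 -0.   -0.  ] |q [ 0.05  0.33  1.04  0.01  1.87 -1.43] dq 0.15 e 0.0
[-0.0007  0.0267 -0.0284] [ 7.83 -0.   -0.  ] |q [ 0.03  0.49  0.9   0.03  1.98 -1.44] dq 0.16 e 0.0
[-0.0007  0.0226 -0.0318] [ 7.83 -0.   -0.  ] |q [ 0.02  0.66  0.73  0.05  2.12 -1.44] dq 0.17 e 0.0
[-0.0007  0.0181 -0.0346] [ 7.83 -0.   -0.  ] |q [ 0.01  0.86  0.51  0.06  2.28 -1.44] dq 0.22 e 0.0
[-0.0007  0.0132 -0.0367] [ 7.83 -0.   -0.  ] |q [ 0.    1.08  0.23  0.09  2.46 -1.43] dq 0.28 e 0.0224
[-0.0007  0.0081 -0.0381] [ 7.83 -0.   -0.  ] |q [-0.01  1.13  0.23  0.12  2.45 -1.42] dq 0.05 e 0.1293
```

Run:
```python
from plan import *
C=np.array([.5695,.0624,.130]);Rg=GR(175,45,-1);y=Rg.as_matrix()[:,1]
Rm=GR(-5,88,1)
plan([((.54,.07,.36),Rm,10),((.63,.06,.28),GR(175,60,-1),6),(C-.075*y,Rg,4)])
```

```text
t 3.05 p [0.5089 0.076  0.1839] F [-0.0504  0.0173 -0.3595] w 0.006
[-0.0002 -0.009  -0.0155] [ 4.78 -0.07 -0.  ] |q [ 0.18 -0.12  2.17 -0.54  0.37 -0.86] dq 0.46 e 0.0
[-0.0002 -0.0102 -0.0147] [ 4.78 -0.07 -0.  ] |q [ 0.16 -0.12  2.09 -0.33  0.52 -1.08] dq 0.22 e 0.0
[-0.0002 -0.0114 -0.0138] [ 4.78 -0.07 -0.  ] |q [ 0.15 -0.11  2.   -0.22  0.66 -1.2 ] dq 0.15 e 0.0
[-0.0003 -0.0125 -0.0128] [ 4.78 -0.07 -0.  ] |q [ 0.13 -0.09  1.9  -0.16  0.81 -1.27] dq 0.14 e 0.0
[-0.0003 -0.0135 -0.0117] [ 4.78 -0.07 -0.  ] |q [ 0.12 -0.05  1.81 -0.11  0.95 -1.32] dq 0.14 e 0.0
[-0.0003 -0.0145 -0.0105] [ 4.78 -0.07 -0.  ] |q [ 0.1  -0.01  1.71 -0.08  1.09 -1.35] dq 0.14 e 0.0
[-0.0003 -0.0153 -0.0093] [ 4.78 -0.07 -0.  ] |q [ 0.09  0.03  1.6  -0.05  1.23 -1.38] dq 0.14 e 0.0
[-0.0003 -0.016  -0.008 ] [ 4.78 -0.07 -0.  ] |q [ 0.08  0.08  1.5  -0.03  1.36 -1.4 ] dq 0.14 e 0.0
[-0.0003 -0.0166 -0.0066] [ 4.78 -0.07 -0.  ] |q [ 0.07  0.14  1.39 -0.02  1.5  -1.41] dq 0.14 e 0.0
[-0.0003 -0.0171 -0.0052] [ 4.78 -0.07 -0.  ] |q [ 0.06  0.2   1.27 -0.01  1.63 -1.42] dq 0.14 e 0.0
[-0.0004  0.0139 -0.01
[... 285 characters left out ...]
04  0.0093 -0.0179] [ 5.33 -0.    0.  ] |q [ 0.03  0.61  0.86  0.04  2.   -1.45] dq 0.12 e 0.0
[-0.0004  0.0076 -0.0187] [ 5.33 -0.    0.  ] |q [ 0.02  0.73  0.72  0.05  2.11 -1.45] dq 0.13 e 0.0
[-0.0004  0.0058 -0.0193] [ 5.33 -0.    0.  ] |q [ 0.01  0.86  0.56  0.06  2.24 -1.44] dq 0.16 e 0.0
[-0.0007  0.0219 -0.0105] [ 3.75 -0.    0.  ] |q [ 0.01  0.91  0.56  0.07  2.26 -1.44] dq 0.05 e 0.0
[-0.0007  0.0212 -0.0119] [ 3.75 -0.    0.  ] |q [ 0.01  0.96  0.54  0.08  2.29 -1.44] dq 0.05 e 0.0
[-0.0007  0.0204 -0.0133] [ 3.75 -0.    0.  ] |q [ 0.01  1.01  0.53  0.08  2.32 -1.44] dq 0.05 e 0.0
[-0.0007  0.0195 -0.0146] [ 3.75 -0.    0.  ] |q [ 0.    1.07  0.5   0.09  2.35 -1.44] dq 0.06 e 0.0
```

>>> send_rows --moves '[{"hand": 255,"linear": [0,-0.005,-0.008],"dr": [2.4,0,0]},{"hand": 255,"linear": [0,-0.004,-0.008],"dr": [2.4,0,0]},{"hand": 255,"linear": [0,-0.01,-0.015],"dr": [4.8,0,0]},{"hand": 255,"linear": [0,-0.011,-0.014],"dr": [4.8,0,0]},{"hand": 255,"linear": [0,-0.0125,-0.013],"dr": [4.8,0,0]},{"hand": 255,"linear": [0,-0.0135,-0.012],"dr": [4.8,0,0]},{"hand": 255,"linear": [0,-0.0145,-0.0105],"dr": [4.8,0,0]},{"hand": 255,"linear": [0,-0.015,-0.009],"dr": [4.8,0,0]}]'

```text
time: 4.05
eef_pos: [0.5327, 0.0735, 0.308]
orientation: [0.59, 0.538, -0.403, -0.447]
ft_force: [-0.1, 0.8, 0.0]
width: 0.003
```

>>> send_rows --moves '[{"hand": 255,"linear": [0,-0.016,-0.008],"dr": [4.8,0,0]},{"hand": 255,"linear": [0,-0.017,-0.007],"dr": [4.8,0,0]},{"hand": 255,"linear": [0,-0.017,-0.005],"dr": [4.8,0,0]},{"hand": 255,"linear": [0,0,0],"dr": [0,0,0]}]'

```text
time: 4.55
eef_pos: [0.5434, 0.0719, 0.3601]
orientation: [0.531, 0.484, -0.466, -0.516]
ft_force: [-1.0, -0.0, -0.0]
width: 0.005
```

Run:
```python
from plan import *
C=np.array([.5695,.0624,.130]);Rg=GR(175,45,-1);y=Rg.as_matrix()[:,1]
plan([((.63,.06,.28),GR(175,60,-1),6),(C-.075*y,Rg,4)])
```

```text
t 4.55 p [0.5434 0.0719 0.3601] F [-0.9831 -0.0456 -0.0303] w 0.005
[-0.0007  0.0138 -0.0141] [ 5.31 -0.08  0.07] |q [ 0.05  0.31  1.17  0.01  1.72 -1.42] dq 0.1 e 0.0
[-0.0007  0.0125 -0.0153] [ 5.31 -0.08  0.07] |q [ 0.04  0.41  1.07  0.02  1.81 -1.43] dq 0.1 e 0.0
[-0.0007  0.011  -0.0164] [ 5.31 -0.08  0.07] |q [ 0.03  0.51  0.97  0.03  1.91 -1.44] dq 0.11 e 0.0
[-0.0007  0.0094 -0.0174] [ 5.31 -0.08  0.07] |q [ 0.03  0.62  0.85  0.04  2.01 -1.44] dq 0.12 e 0.0
[-0.0007  0.0078 -0.0182] [ 5.31 -0.08  0.07] |q [ 0.02  0.73  0.72  0.05  2.12 -1.44] dq 0.13 e 0.0
[-0.0007  0.0061 -0.0188] [ 5.31 -0.08  0.07] |q [ 0.01  0.86  0.56  0.06  2.24 -1.44] dq 0.16 e 0.0
[-0.0007  0.0219 -0.0105] [ 3.75  0.   -0.  ] |q [ 0.01  0.91  0.56  0.07  2.26 -1.44] dq 0.05 e 0.0
[-0.0007  0.0212 -0.0119] [ 3.75  0.   -0.  ] |q [ 0.01  0.96  0.54  0.08  2.29 -1.44] dq 0.05 e 0.0
[-0.0007  0.0204 -0.0133] [ 3.75  0.   -0.  ] |q [ 0.01  1.01  0.53  0.08  2.32 -1.44] dq 0.05 e 0.0
[-0.0007  0.0195 -0.0146] [ 3.75  0.   -0.  ] |q [ 0.    1.07  0.5   0.09  2.35 -1.44] dq 0.06 e 0.0
```

>>> send_rows --moves '[{"hand": 255,"linear": [-0.001,0.014,-0.014],"dr": [5.3,0,0]},{"hand": 255,"linear": [-0.001,0.0125,-0.015],"dr": [5.3,0,0]},{"hand": 255,"linear": [-0.001,0.011,-0.016],"dr": [5.3,0,0]},{"hand": 255,"linear": [-0.001,0.0095,-0.0175],"dr": [5.3,0,0]},{"hand": 255,"linear": [-0.001,0.008,-0.018],"dr": [5.3,-0.2,0.2]},{"hand": 255,"linear": [0,0.006,-0.019],"dr": [5.3,-0.2,0.2]},{"hand": 255,"linear": [-0.001,0.022,-0.0105],"dr": [3.75,0,0]},{"hand": 255,"linear": [-0.001,0.021,-0.012],"dr": [3.75,0,0]}]'

```text
time: 5.55
eef_pos: [0.6244, 0.0575, 0.229]
orientation: [-0.325, -0.299, 0.606, 0.662]
ft_force: [0.4, -0.3, -0.0]
width: 0.003
```

>>> send_rows --moves '[{"hand": 255,"linear": [0,0.02,-0.013],"dr": [3.75,0,0]},{"hand": 255,"linear": [0,0.0195,-0.0145],"dr": [3.75,0,0]},{"hand": 255,"linear": [0,0,0],"dr": [0,0,0]},{"hand": 255,"linear": [0,0,0],"dr": [0,0,0]}]'

```text
time: 6.05
eef_pos: [0.621, 0.0577, 0.1837]
orientation: [-0.283, -0.26, 0.623, 0.681]
ft_force: [0.0, 0.4, -0.0]
width: 0.008
```

```bash
cat >> plan.py <<'E'
def look(tag):
    o=sensors.get_obs();ims=[]
    Rc=R.from_quat(o['orientation']);e=o['eef_pos'];tip=e-.011*Rc.as_matrix()[:,1]
    for n in('side','top'):
        p,d=cap(n,n+tag)
        vs,us=np.mgrid[:400,:640];P=w(n,us,vs,d)
        L=Rc.inv().apply((P-e).reshape(-1,3)).reshape(P.shape)
        m=(d>0)&(abs(L[...,0])<.03)&(abs(L[...,2])<.025)&(L[...,1]>-.06)&(L[...,1]<.01);Q=L[m]
        if len(Q):print(n,m.sum(),'x',Q[:,0].min(),Q[:,0].max(),'tipy',np.sort(Q[:,1])[-8:].round(3),'z',Q[:,2].min(),Q[:,2].max())
        im=cv2.resize(p,None,fx=4,fy=4,interpolation=2);x,y_=(proj(n,[[.57,.07,.14]])[0]*4).astype(int)
        a,b=((proj(n,[tip])[0]+.4)*4).astype(int);cv2.circle(im,(a,b),3,(0,0,255),-1)
        ims.append(im[y_-220:y_+180,x-200:x+200])
    cv2.imwrite(f'pics/l{tag}.png',np.hstack(ims))
E
python3 - <<'E'
from plan import *
look('3')
C=np.array([.5695,.0624,.130]);Rg=GR(175,45,-1);y=Rg.as_matrix()[:,1]
plan([(C-.025*y,Rg,2),(C+.025*y,Rg,4)])
E
```

```text
side 197 x -0.017212883729666898 0.01438605212601721 tipy [-0.015 -0.015 -0.015 -0.015 -0.014 -0.013 -0.012 -0.01 ] z -0.009678998627714108 0.015031202708378717
t 6.15 p [0.6211 0.0575 0.1843] F [ 0.0426 -0.5842  0.5017] w 0.008
[ 0.0001  0.025  -0.0008] [ 0.1  -0.    0.06] |q [ 0.01  1.01  0.65  0.09  2.26 -1.45] dq 0.14 e 0.0
[ 0.0002  0.025  -0.0008] [ 0.1  -0.    0.06] |q [ 0.01  0.97  0.77  0.08  2.19 -1.45] dq 0.11 e 0.0
[ 0.      0.0125 -0.    ] [ 0.  0. -0.] |q [ 0.01  0.95  0.82  0.08  2.15 -1.46] dq 0.05 e 0.0
[ 0.      0.0125 -0.    ] [ 0.  0. -0.] |q [ 0.01  0.94  0.87  0.08  2.12 -1.46] dq 0.05 e 0.0
[ 0.      0.0125 -0.    ] [ 0.  0. -0.] |q [ 0.01  0.92  0.92  0.08  2.08 -1.46] dq 0.05 e 0.0
[ 0.      0.0125 -0.    ] [ 0.  0. -0.] |q [ 0.01  0.91  0.96  0.08  2.05 -1.46] dq 0.05 e 0.0
```

View pics/l3.png

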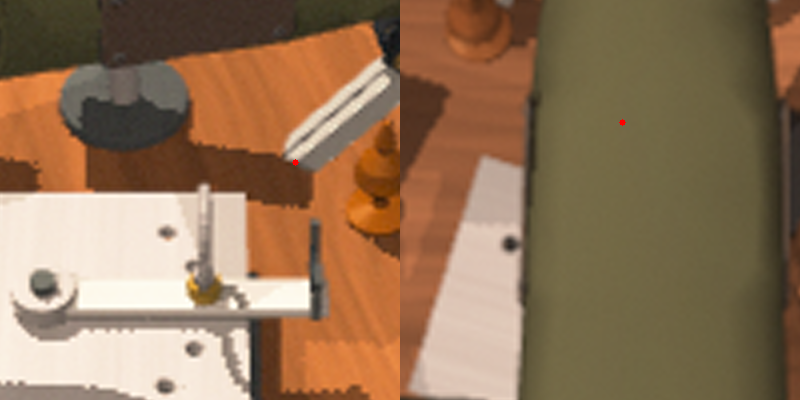

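>>> send_rows --moves '[{"hand": 255,"linear": [0,0.025,-0.001],"dr": [0,0,0]},{"hand": 255,"linear": [0,0.025,-0.001],"dr": [0,0,0]},{"hand": 255,"linear": [0,0.0125,0],"dr": [0,0,0]},{"hand": 255,"linear": [0,0.0125,0],"dr": [0,0,0]},{"hand": 255,"linear": [0,0,0],"dr": [0,0,0]}]'

```text
time: 6.78
eef_pos: [0.5693, 0.0621, 0.1288]
orientation: [-0.282, -0.259, 0.623, 0.682]
ft_force: [0.4, 0.1, -0.2]
width: 0.004
```

Run:
```python
from plan import *
look('4')
C=np.array([.5695,.0624,.130]);Rg=GR(175,45,-1);y=Rg.as_matrix()[:,1]
plan([(C+.025*y,Rg,2)])
```

```text
side 204 x -0.029956941677000505 0.02618915015306369 tipy [-0.009 -0.009 -0.008 -0.007 -0.002  0.     0.001  0.008] z -0.008889103220287022 0.024448084468582102
t 6.875 p [0.5699 0.062  0.129 ] F [0.4597 0.4751 0.5437] w 0.005
[0.0002 0.0123 0.0005] [ 0.04 -0.01  0.06] |q [ 0.01  0.92  0.92  0.08  2.08 -1.46] dq 0.05 e 0.0
[0.0002 0.0123 0.0005] [ 0.04 -0.01  0.06] |q [ 0.01  0.91  0.96  0.08  2.05 -1.46] dq 0.05 e 0.0
```

View pics/l4.png

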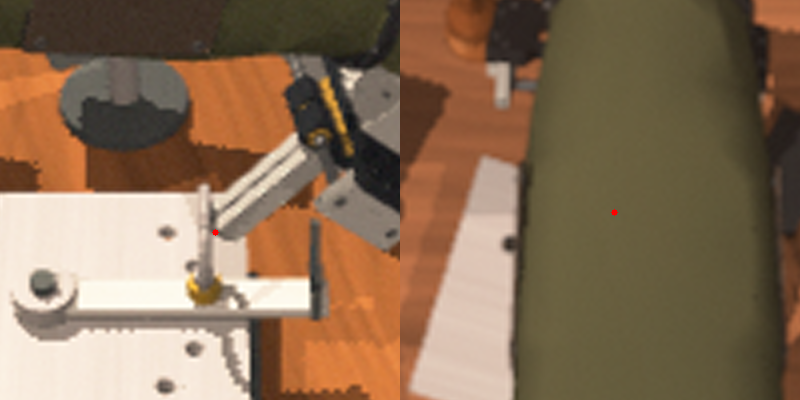

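Run:
```python
from plan import *
np.set_printoptions(precision=3,suppress=True)
o=sensors.get_obs();Rc=R.from_quat(o['orientation']);e=o['eef_pos']
# tool axes
print(Rc.as_matrix())
d=np.load('side4.npz')['d'];vs,us=np.mgrid[:400,:640];P=w('side',us,vs,d)
L=Rc.inv().apply((P-e).reshape(-1,3)).reshape(P.shape)
m=(d>0)&(abs(L[...,0])<.11)&(abs(L[...,2])<.06)&(L[...,1]>-.16)&(L[...,1]<-.03)&(P[...,2]>.09)
for a in np.arange(-.16,-.03,.01):
    s=m&(L[...,1]>=a)&(L[...,1]<a+.01)
    if s.sum():print(a.round(2),s.sum(),'x',L[s][:,0].min(),L[s][:,0].max(),'z',L[s][:,2].min(),L[s][:,2].max(),'wz',P[s][:,2].min(),'at',P[s][P[s][:,2].argmin()])
```

```text
[[ 0.089 -0.703 -0.705]
 [ 0.996  0.063  0.062]
 [ 0.001 -0.708  0.706]]
-0.16 249 x -0.09242260618472888 0.01776074859279074 z -0.0315847924555048 0.0365557089427817 wz 0.2134295176114277 at [ 0.691 -0.029  0.213]
-0.15 196 x -0.09078844616110107 0.03240417728732977 z -0.03177027750477669 0.038073794473860785 wz 0.20698287726666675 at [ 0.682 -0.034  0.207]
-0.14 164 x -0.09043911322535886 0.022187291770371532 z -0.03355458258135367 0.037959499606718045 wz 0.20005265711521836 at [ 0.68  -0.034  0.2  ]
-0.13 199 x -0.08548361673112616 0.07503271095216128 z -0.02997075361948367 0.03856301338750326 wz 0.19438603477267724 at [ 0.669 -0.028  0.194]
-0.12 171 x -0.08305538231245341 0.07864352670450808 z -0.032978476895873764 0.037385204064741544 wz 0.18570595029906933 at [ 0.666 -0.026  0.186]
-0.11 32 x -0.08040409511983884 0.07291765558678596 z -0.025374789905292936 0.033992090002777975 wz 0.18834086993736388 at [ 0.658 -0.026  0.188]
-0.1 41 x -0.01481809426603537 0.012728344378779316 z -0.010547080051956724 0.012917299518976721 wz 0.19001354399059234 at [0.645 0.046 0.19 ]
-0.09 41 x 
[... 153 characters left out ...]
1044350598543 0.012907096499821698 z -0.0090542520227852 0.014585728731299092 wz 0.17439774290555332 at [0.627 0.048 0.174]
-0.07 40 x -0.015709934404819954 0.012039916865975277 z -0.00959976965562799 0.012252695880479657 wz 0.16841782441341824 at [0.622 0.048 0.168]
-0.06 42 x -0.014847577838704083 0.011831142297978265 z -0.057862782203180314 0.013562419012140647 wz 0.12475756948396222 at [0.646 0.059 0.125]
-0.05 53 x -0.045033067524042764 0.014409930080623032 z -0.05991314942011063 0.013786842559523423 wz 0.11842887685158554 at [0.637 0.022 0.118]
-0.04 43 x -0.04229051319823825 0.014139568153590194 z -0.059584091531190084 0.029068979828414793 wz 0.11196509599464521 at [0.633 0.018 0.112]
```

The tip is just beyond the ring plane at the ring's centre height, and the gripper's body clears the V rest by about 40 mm. I'll push the finger through.

>>> send_rows --moves '[{"hand": 255,"linear": [0,0.008,0.001],"dr": [0,0,0]},{"hand": 255,"linear": [0,0.009,0],"dr": [0,0,0]},{"hand": 255,"linear": [0,0.008,0],"dr": [0,0,0]},{"hand": 255,"linear": [0,0,0],"dr": [0,0,0]},{"hand": 255,"linear": [0,0,0],"dr": [0,0,0]}]'

```text
time: 7.5
eef_pos: [0.5512, 0.0636, 0.111]
orientation: [-0.282, -0.258, 0.624, 0.682]
ft_force: [-0.4, 0.4, 0.3]
width: 0.006
```

Run:
```python
from plan import *
look('5')
o=sensors.get_obs();print(o['time'],o['eef_pos'],o['ft_force'])
```

```text
side 187 x -0.02997410440442519 0.02381558899493428 tipy [0.004 0.005 0.006 0.006 0.007 0.008 0.009 0.01 ] z -0.02484249639007348 0.02476776914598394
7.6 [0.55127429 0.0635887  0.11101706] [0.34067397 0.19467487 0.25069665]
```

View pics/l5.png

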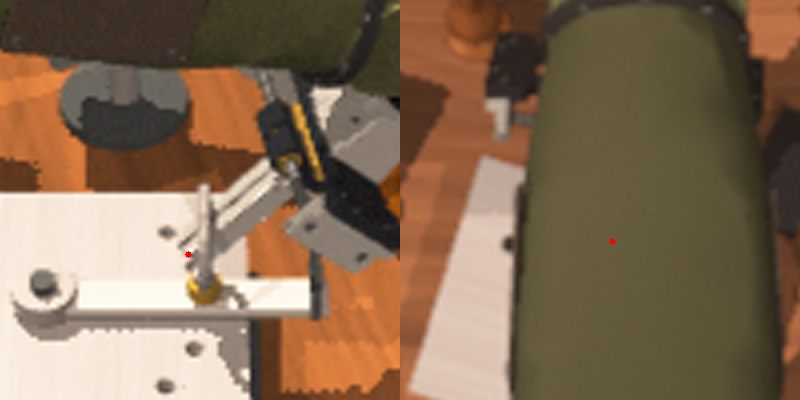

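The fingertip shows left of the ring wire at about (185,245) in the crop, so it is through the ring, and no force reads. I'll lift gently and watch the force.

>>> send_rows --moves '[{"hand": 255,"linear": [0,-0.0014,0.0014],"dr": [0,0,0]},{"hand": 255,"linear": [0,-0.0014,0.0014],"dr": [0,0,0]},{"hand": 255,"linear": [0,-0.0014,0.0014],"dr": [0,0,0]},{"hand": 255,"linear": [0,-0.0014,0.0014],"dr": [0,0,0]},{"hand": 255,"linear": [0,0,0],"dr": [0,0,0]}]'

```text
time: 8.22
eef_pos: [0.5511, 0.0636, 0.1189]
orientation: [-0.282, -0.258, 0.624, 0.682]
ft_force: [-0.2, 0.1, -0.8]
width: 0.009
```

>>> send_rows --moves '[{"hand": 255,"linear": [0,-0.0014,0.0014],"dr": [0,0,0]},{"hand": 255,"linear": [0,-0.0014,0.0014],"dr": [0,0,0]},{"hand": 255,"linear": [0,-0.0014,0.0014],"dr": [0,0,0]},{"hand": 255,"linear": [0,-0.0014,0.0014],"dr": [0,0,0]},{"hand": 255,"linear": [0,0,0],"dr": [0,0,0]}]'

```text
time: 8.85
eef_pos: [0.5511, 0.0635, 0.1267]
orientation: [-0.282, -0.258, 0.624, 0.682]
ft_force: [0.8, -1.3, -6.1]
width: 0.008
```

>>> send_rows --moves '[{"hand": 255,"linear": [0,-0.0014,0.0014],"dr": [0,0,0]},{"hand": 255,"linear": [0,-0.0014,0.0014],"dr": [0,0,0]},{"hand": 255,"linear": [0,-0.0014,0.0014],"dr": [0,0,0]},{"hand": 255,"linear": [0,-0.0014,0.0014],"dr": [0,0,0]},{"hand": 255,"linear": [0,-0.0014,0.0014],"dr": [0,0,0]},{"hand": 255,"linear": [0,0,0],"dr": [0,0,0]}]'

```text
time: 9.6
eef_pos: [0.5511, 0.0636, 0.1367]
orientation: [-0.282, -0.258, 0.624, 0.682]
ft_force: [2.4, -0.5, -8.7]
width: 0.003
```

```bash
cat >> plan.py <<'E'
def ringtop(tag):
    """highest ring point seen by side camera near the arc"""
    d=np.load('side'+tag+'.npz')['d'];vs,us=np.mgrid[:400,:640];P=w('side',us,vs,d)
    rr=np.hypot(P[...,0]-PIV[0],P[...,1]-PIV[1])
    m=(d>0)&(abs(rr-.11)<.02)&(P[...,2]>.09)&(P[...,2]<.21)&(us<345)&(us>295)
    return us[m],vs[m],P[m]
E
python3 - <<'E'
from plan import *
look('6')
o=sensors.get_obs();print(o['time'],o['eef_pos'],o['ft_force'])
a=np.load('side5.npz')['p'][140:220,280:360];b=np.load('side6.npz')['p'][140:220,280:360]
cv2.imwrite('pics/cmp6.png',cv2.resize(np.hstack([a,b]),None,fx=5,fy=5,interpolation=cv2.INTER_NEAREST))
print('rows of ring top expected at lift 0, .01,.02',[proj('side',[[.5695,.0624,.166+l]])[0].round(1) for l in(0,.01,.02)])
E
```

```text
side 201 x -0.02993853310696375 0.022188695432035596 tipy [-0.011 -0.008 -0.007 -0.004 -0.002 -0.001  0.006  0.008] z -0.02413329980136462 0.02290400793308445
9.7 [0.55109179 0.06359361 0.13651063] [ 3.15445271 -1.21711923 -7.94269002]
rows of ring top expected at lift 0, .01,.02 [array([324.2, 163.9]), array([324.2, 161.2]), array([324.2, 158.4])]
```

View pics/cmp6.png

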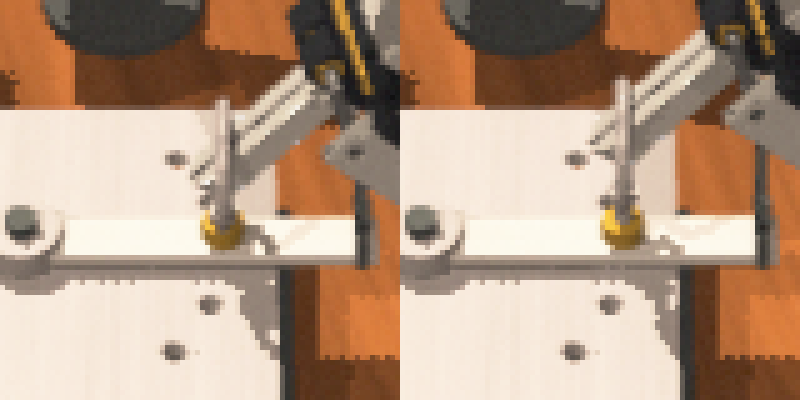

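The ring has risen about 4 px, roughly 14 mm, and the spring force is about 8.3 N, so the pin is out. I'll go 3 mm higher, then compute the swing rows along the arc.

>>> send_rows --moves '[{"hand": 255,"linear": [0,-0.0011,0.0011],"dr": [0,0,0]},{"hand": 255,"linear": [0,-0.0011,0.0011],"dr": [0,0,0]},{"hand": 255,"linear": [0,0,0],"dr": [0,0,0]}]'

```text
time: 10.07
eef_pos: [0.5511, 0.0636, 0.1398]
orientation: [-0.282, -0.258, 0.624, 0.682]
ft_force: [2.0, -0.9, -8.8]
width: 0.002
```

Run:
```python
from plan import *
o=sensors.get_obs();Rc=R.from_quat(o['orientation']);p=o['eef_pos'];print(p,o['ft_force'])
f=lambda a:np.r_[PIV+.11*np.array([np.cos(TH+a),np.sin(TH+a)]),0]
A=np.linspace(0,np.radians(20),9)
plan([(p+f(a)-f(0),Rc,1) for a in A[1:]])
```

```text
[0.55110505 0.06356883 0.13980258] [ 1.95644392 -0.883722   -8.77127535]
t 10.075 p [0.5511 0.0636 0.1398] F [ 1.9564 -0.8837 -8.7713] w 0.002
[ 0.0047 -0.0005 -0.0005] [0. 0. 0.] |q [ 0.02  0.88  0.94  0.09  2.1  -1.45] dq 0.01 e 0.0
[ 0.0048 -0.0004 -0.0004] [0. 0. 0.] |q [ 0.02  0.89  0.94  0.09  2.1  -1.44] dq 0.01 e 0.0
[ 0.0048 -0.0002 -0.0003] [0. 0. 0.] |q [ 0.03  0.89  0.93  0.1   2.1  -1.44] dq 0.01 e 0.0
[ 0.0048 -0.0001 -0.0001] [0. 0. 0.] |q [ 0.04  0.89  0.93  0.1   2.1  -1.43] dq 0.01 e 0.0
[0.0048 0.     0.    ] [0. 0. 0.] |q [ 0.04  0.89  0.92  0.11  2.1  -1.42] dq 0.01 e 0.0
[0.0048 0.0002 0.0002] [0. 0. 0.] |q [ 0.05  0.9   0.92  0.11  2.1  -1.41] dq 0.01 e 0.0
[0.0048 0.0003 0.0003] [0. 0. 0.] |q [ 0.06  0.9   0.92  0.12  2.1  -1.41] dq 0.01 e 0.0
[0.0047 0.0005 0.0005] [0. 0. 0.] |q [ 0.06  0.9   0.92  0.13  2.1  -1.4 ] dq 0.01 e 0.0
```

>>> send_rows --moves '[{"hand": 255,"linear": [0.0024,-0.0003,-0.0003],"dr": [0,0,0]},{"hand": 255,"linear": [0.0024,-0.0002,-0.0002],"dr": [0,0,0]},{"hand": 255,"linear": [0.0024,-0.0002,-0.0002],"dr": [0,0,0]},{"hand": 255,"linear": [0.0024,-0.0002,-0.0002],"dr": [0,0,0]},{"hand": 255,"linear": [0.0024,-0.0001,-0.0001],"dr": [0,0,0]},{"hand": 255,"linear": [0.0024,-0.0001,-0.0001],"dr": [0,0,0]},{"hand": 255,"linear": [0.0024,-0.0001,-0.0001],"dr": [0,0,0]},{"hand": 255,"linear": [0.0024,0,0],"dr": [0,0,0]}]'

```text
time: 11.08
eef_pos: [0.5547, 0.0827, 0.1397]
orientation: [-0.282, -0.259, 0.623, 0.682]
ft_force: [5.6, -1.6, -8.3]
width: 0.003
```

Run:
```python
from plan import *
look('7');o=sensors.get_obs();print(o['time'],o['eef_pos'],o['ft_force'])
```

```text
side 204 x -0.029630310915860554 0.029515705484288605 tipy [-0.01  -0.004 -0.003  0.001  0.001  0.001  0.002  0.004] z -0.02485533409883819 0.020307279575519088
11.175 [0.55476127 0.08283547 0.13970478] [ 5.59510481 -1.01815558 -7.94234116]
```

View pics/l7.png

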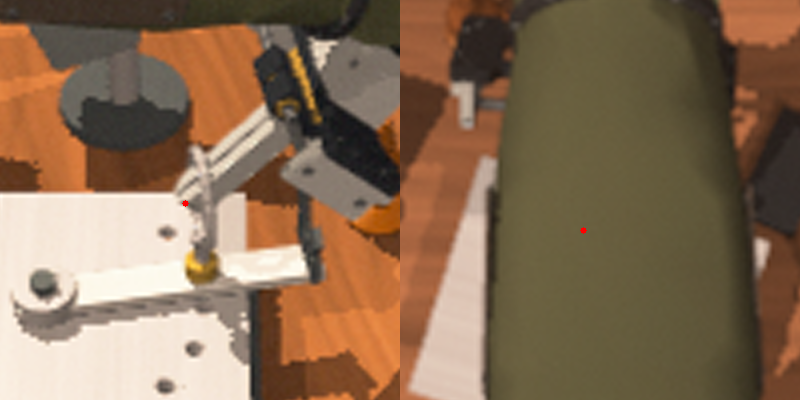

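>>> send_rows --moves '[{"hand": 255,"linear": [0.0024,0,0],"dr": [0,0,0]},{"hand": 255,"linear": [0.0024,0,0],"dr": [0,0,0]},{"hand": 255,"linear": [0.0024,0.0001,0.0001],"dr": [0,0,0]},{"hand": 255,"linear": [0.0024,0.0001,0.0001],"dr": [0,0,0]},{"hand": 255,"linear": [0.0024,0.0001,0.0001],"dr": [0,0,0]},{"hand": 255,"linear": [0.0024,0.0002,0.0002],"dr": [0,0,0]},{"hand": 255,"linear": [0.0024,0.0002,0.0002],"dr": [0,0,0]},{"hand": 255,"linear": [0,0,0],"dr": [0,0,0]}]'

```text
time: 12.18
eef_pos: [0.5562, 0.0996, 0.1398]
orientation: [-0.283, -0.26, 0.623, 0.681]
ft_force: [18.7, 0.1, -8.8]
width: 0.001
```

```bash
cat >> plan.py <<'E'
def collar(tag):
    p=np.load('side'+tag+'.npz')['p'];h=cv2.cvtColor(p,cv2.COLOR_BGR2HSV)
    m=cv2.inRange(h,(18,120,60),(32,255,255));m[:165]=0;m[210:]=0;m[:,:300]=0;m[:,345:]=0
    n,l,s,c=cv2.connectedComponentsWithStats(m);i=1+np.argmax(s[1:,4]);return c[i],s[i]
E
python3 - <<'E'
from plan import *
look('8');o=sensors.get_obs();print(o['time'],o['eef_pos'],o['ft_force'])
c0=[collar(t) for t in('0','5','6','7','8')]
for c in c0:print(c)
f=lambda a:proj('side',[np.r_[PIV+.11*np.array([np.cos(TH+np.radians(a)),np.sin(TH+np.radians(a))]),.082]])[0]
for t in range(0,26,2):print(t,f(t)-f(0))
for t in('7','8'):print(t,collar(t)[0]-collar('6')[0])
E
```

```text
side 220 x -0.029925438095952408 0.029852769862433796 tipy [0.003 0.004 0.004 0.004 0.005 0.006 0.006 0.008] z -0.024927481053379413 0.021625139010761248
12.275 [0.55623917 0.09952384 0.13978027] [19.53595723  0.75275972 -7.86808744]
(array([323.63636364, 186.33333333]), array([320, 182,   9,   8,  33], dtype=int32))
(array([323.63333333, 186.43333333]), array([320, 183,   9,   7,  30], dtype=int32))
(array([323.82608696, 185.58695652]), array([320, 181,   8,   9,  46], dtype=int32))
(array([323.025, 180.525]), array([320, 177,   8,   8,  40], dtype=int32))
(array([321.65909091, 176.06818182]), array([318, 172,   8,   8,  44], dtype=int32))
0 [0. 0.]
2 [-0.03426456 -1.04153588]
4 [-0.11735794 -2.07784839]
6 [-0.24891706 -3.10771041]
8 [-0.42852376 -4.12991587]
10 [-0.65570651 -5.1432808 ]
12 [-0.92994215 -6.1466444 ]
14 [-1.25065766 -7.13886999]
16 [-1.6172319  -8.11884587]
18 [-2.02899743 -9.08548613]
20 [ -2.48524223 -10.03773136]
22 [ -2.9852115  -10.97454931]
24 [ -3.5281094  -11.89493544]
7 [-0.80108696 -5.06195652]
8 [-2.16699605 -9.5187747 ]
```

View pics/l8.png

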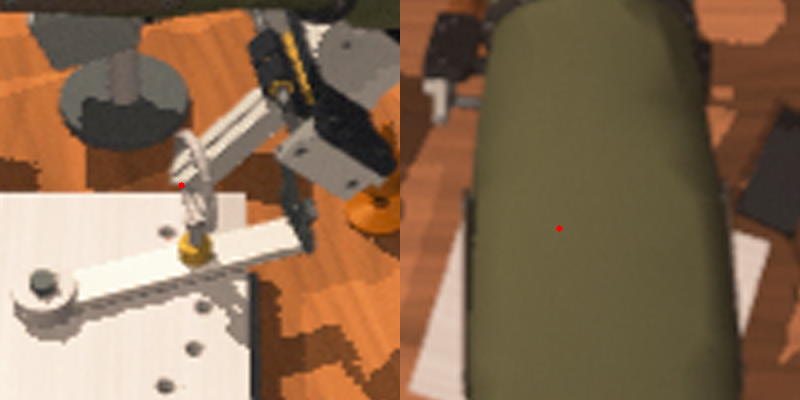

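The collar pixels put the arm at about 18.8°, so about 2.2 mm of arc is left. The 19 N along the arm is the finger wedging up against the ring with friction. I'll ease it slightly outward and finish the swing.

>>> send_rows --moves '[{"hand": 255,"linear": [0.0012,-0.0004,-0.0004],"dr": [0,0,0]},{"hand": 255,"linear": [0.0012,-0.0004,-0.0004],"dr": [0,0,0]},{"hand": 255,"linear": [0,0,0],"dr": [0,0,0]}]'

```text
time: 12.65
eef_pos: [0.5569, 0.1018, 0.1398]
orientation: [-0.282, -0.259, 0.623, 0.682]
ft_force: [9.6, -0.8, -7.8]
width: 0.004
```

Run:
```python
from plan import *
look('9');o=sensors.get_obs();print(o['time'],o['eef_pos'],o['ft_force'])
print(collar('9')[0]-collar('6')[0],collar('9')[1])
p=np.load('side9.npz')['p'][120:220,270:370];cv2.imwrite('pics/z9.png',cv2.resize(p,None,fx=6,fy=6,interpolation=cv2.INTER_NEAREST))
for a in(17,20,23):
  x=PIV+.2*0+np.array([np.cos(TH+np.radians(a)),np.sin(TH+np.radians(a))])*.185
  print(a,proj('side',[np.r_[x,.08]]))
```

```text
side 229 x -0.029712306861579586 0.029399582507154923 tipy [0.003 0.003 0.004 0.005 0.005 0.005 0.006 0.008] z -0.024829988671299232 0.02338874604809157
12.75 [0.55685587 0.10181362 0.13974622] [ 8.80319948 -1.31369169 -8.09309189]
[ -2.73084886 -10.01552795] [318 171   8   9  42]
17 [[347.94001583 171.58227046]]
20 [[346.72177833 169.2217029 ]]
23 [[345.34670347 166.92601269]]
```

View pics/z9.png

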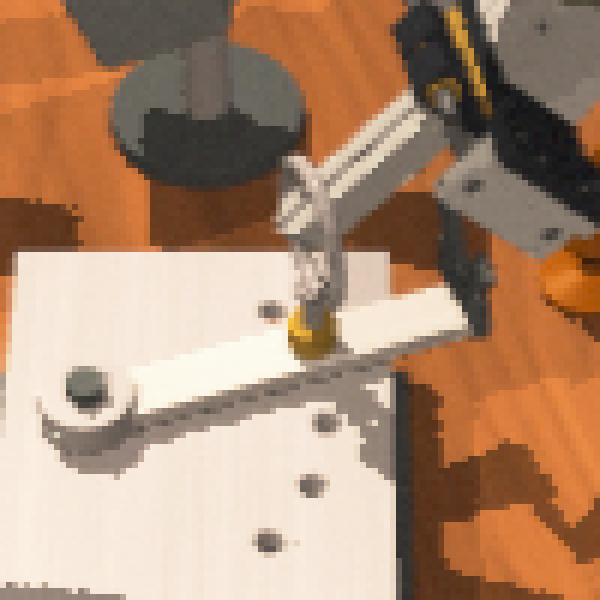

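The collar offset is (−2.7,−10.0) px against a predicted (−2.5,−10.0), so the arm is at about 20°. I'll lower the ring.

>>> send_rows --moves '[{"hand": 255,"linear": [0,0.0014,-0.0014],"dr": [0,0,0]},{"hand": 255,"linear": [0,0.0014,-0.0014],"dr": [0,0,0]},{"hand": 255,"linear": [0,0.0014,-0.0014],"dr": [0,0,0]},{"hand": 255,"linear": [0,0.0014,-0.0014],"dr": [0,0,0]},{"hand": 255,"linear": [0,0.0014,-0.0014],"dr": [0,0,0]},{"hand": 255,"linear": [0,0,0],"dr": [0,0,0]}]'

```text
time: 13.5
eef_pos: [0.5568, 0.1018, 0.1299]
orientation: [-0.282, -0.259, 0.623, 0.682]
ft_force: [9.3, -0.6, -5.8]
width: 0.006
```

>>> send_rows --moves '[{"hand": 255,"linear": [0,0.0014,-0.0014],"dr": [0,0,0]},{"hand": 255,"linear": [0,0.0014,-0.0014],"dr": [0,0,0]},{"hand": 255,"linear": [0,0.0014,-0.0014],"dr": [0,0,0]},{"hand": 255,"linear": [0,0,0],"dr": [0,0,0]}]'

```text
time: 14.0
eef_pos: [0.5569, 0.1018, 0.1241]
orientation: [-0.282, -0.259, 0.623, 0.682]
ft_force: [9.5, -1.4, -6.4]
width: 0.007
```

>>> send_rows --moves '[{"hand": 255,"linear": [0,0.0014,-0.0014],"dr": [0,0,0]},{"hand": 255,"linear": [0,0.0014,-0.0014],"dr": [0,0,0]},{"hand": 255,"linear": [0,0.0014,-0.0014],"dr": [0,0,0]},{"hand": 255,"linear": [0,0.0014,-0.0014],"dr": [0,0,0]},{"hand": 255,"linear": [0,0.0014,-0.0014],"dr": [0,0,0]},{"hand": 255,"linear": [0,0,0],"dr": [0,0,0]}]'

```text
time: 14.75
eef_pos: [0.5562, 0.1017, 0.1139]
orientation: [-0.282, -0.258, 0.624, 0.682]
ft_force: [0.1, -0.8, -0.8]
width: 0.001
```

Run:
```python
from plan import *
look('10');o=sensors.get_obs();print(o['time'],o['eef_pos'],o['ft_force'])
for t in('0','5','6','9','10'):
    print(t,collar(t)[0],proj('side',[np.r_[PIV,.08]]))
p=np.load('side10.npz')['p'][120:220,270:370];cv2.imwrite('pics/z10.png',cv2.resize(p,None,fx=6,fy=6,interpolation=cv2.INTER_NEAREST))
a=TH+np.radians(20);c=np.r_[PIV+.11*np.array([np.cos(a),np.sin(a)]),0]
for l in(0,.01,.017):print('ringtop px lift',l,((proj('side',[c+[0,0,.166+l]])[0]-[270,120])*6).round())
```

```text
side 225 x -0.029407838569842984 0.02961029451664273 tipy [0.004 0.004 0.005 0.006 0.006 0.007 0.008 0.009] z -0.024948838431089294 0.02468657464420234
14.85 [0.55630006 0.10169896 0.11402088] [-0.00358769  0.16458516  0.08328974]
0 [323.63636364 186.33333333] [[283.88228743 186.21477723]]
5 [323.63333333 186.43333333] [[283.88228743 186.21477723]]
6 [323.82608696 185.58695652] [[283.88228743 186.21477723]]
9 [321.0952381  175.57142857] [[283.88228743 186.21477723]]
10 [320.78125 176.53125] [[283.88228743 186.21477723]]
ringtop px lift 0 [309. 203.]
ringtop px lift 0.01 [309. 186.]
ringtop px lift 0.017 [309. 175.]
```

View pics/z10.png

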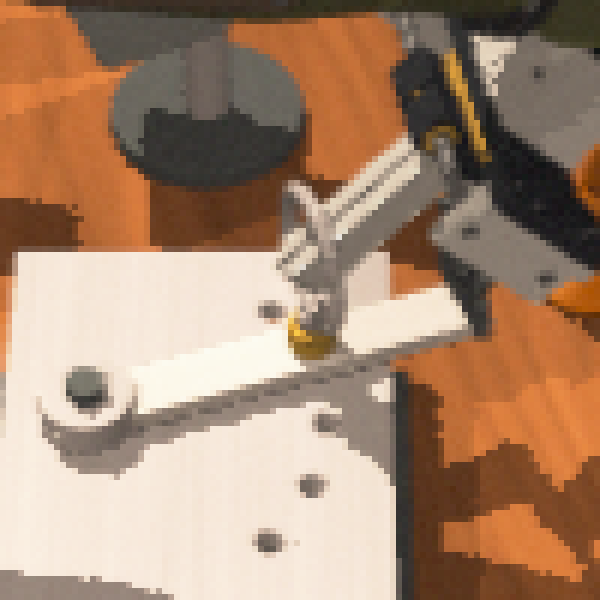

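The ring is down and unloaded, and the load left the finger at the original contact height, so the pin is home. I'll back out along the finger.

>>> send_rows --moves '[{"hand": 255,"linear": [0,-0.006,0],"dr": [0,0,0]},{"hand": 255,"linear": [0,-0.008,0],"dr": [0,0,0]},{"hand": 255,"linear": [0,-0.01,0],"dr": [0,0,0]},{"hand": 255,"linear": [0,-0.012,0],"dr": [0,0,0]},{"hand": 255,"linear": [0,-0.015,0],"dr": [0,0,0]},{"hand": 255,"linear": [0,-0.015,0],"dr": [0,0,0]},{"hand": 255,"linear": [0,-0.015,0],"dr": [0,0,0]},{"hand": 255,"linear": [0,-0.01,0],"dr": [0,0,0]}]'

```text
time: 15.85
eef_pos: [0.621, 0.0958, 0.1791]
orientation: [-0.282, -0.259, 0.623, 0.682]
ft_force: [-0.6, 0.4, -0.4]
width: 0.003
```

Run:
```python
from plan import *
look('11')
o=sensors.get_obs();print(o['ft_force'],o['eef_pos'])
plan([(o['eef_pos']+[-.01,0,.08],GR(175,60,-1),4),((.56,.10,.36),GR(175,85,-1),5),((.45,.30,.38),GR(175,88,-1),5)])
```

```text
side 188 x -0.017096441364444655 0.015926637742743294 tipy [-0.014 -0.014 -0.014 -0.014 -0.013 -0.012 -0.012 -0.011] z -0.011098287706764845 0.0148599948796507
[ 0.48614331 -0.27628285  0.48670463] [0.62111973 0.0957312  0.17887592]
t 15.95 p [0.6211 0.0957 0.1789] F [ 0.4861 -0.2763  0.4867] w 0.005
[-0.0002 -0.0124  0.0159] [-3.74 -0.01  0.03] |q [ 0.05  1.    0.56  0.12  2.29 -1.38] dq 0.07 e 0.0
[-0.0002 -0.0134  0.0151] [-3.74 -0.01  0.03] |q [ 0.06  0.93  0.62  0.11  2.24 -1.39] dq 0.07 e 0.0
[-0.0002 -0.0144  0.0141] [-3.74 -0.01  0.03] |q [ 0.06  0.87  0.67  0.1   2.19 -1.39] dq 0.07 e 0.0
[-0.0002 -0.0152  0.0132] [-3.74 -0.01  0.03] |q [ 0.06  0.8   0.71  0.09  2.15 -1.39] dq 0.06 e 0.0
[-0.     -0.0124  0.019 ] [-5.  0. -0.] |q [ 0.07  0.7   0.8   0.07  2.07 -1.39] dq 0.1 e 0.0
[-0.     -0.014   0.0178] [-5.  0. -0.] |q [ 0.08  0.61  0.89  0.06  1.99 -1.39] dq 0.1 e 0.0
[-0.     -0.0155  0.0166] [-5.  0. -0.] |q [ 0.08  0.51  0.97  0.05  1.92 -1.39] dq 0.09 e 0.0
[-0.     -0.0169  0.0151] [-5.  0. -0.] |q [ 0.09  0.43  1.03  0.03  1.85 -1.38] dq 0.09 e 0.0
[-0.     -0.0181  0.0136] [-5.  0. -0.] |q [ 0.1   0.34  1.1   0.02  1.79 -1.38] dq 0.08 e 0.0
[ 0.0379 -0.0018  0.0257] [-0.6 -0.   0. ] |q [ 0.18  0.3   1.14  0.02  1.77 -1.3 ] dq 0.07 e 0.0
[ 0.0379 -0.002   0.0256] [-0.6 -0.   0. ] |q [ 0.26  0.27  1.17  0.02  1.76 -1.22] dq 0.08 e 0.0
[ 0.0379 -0.0023  0.0256] [-0.6 -0.   0. ] |q [ 0.34  0.25  1.19  0.02  1.76 -1.14] dq 0.08 e 0.0
[ 0.0379 -0.0026  0.0256] [-0.6 -0.   0. ] |q [ 0.42  0.24  1.19  0.02  1.75 -1.06] dq 0.08 e 0.0
[ 0.0379 -0.0028  0.0256] [-0.6 -0.   0. ] |q [ 0.51  0.23  1.19  0.02  1.75 -0.97] dq 0.09 e 0.0
```

View pics/l11.png

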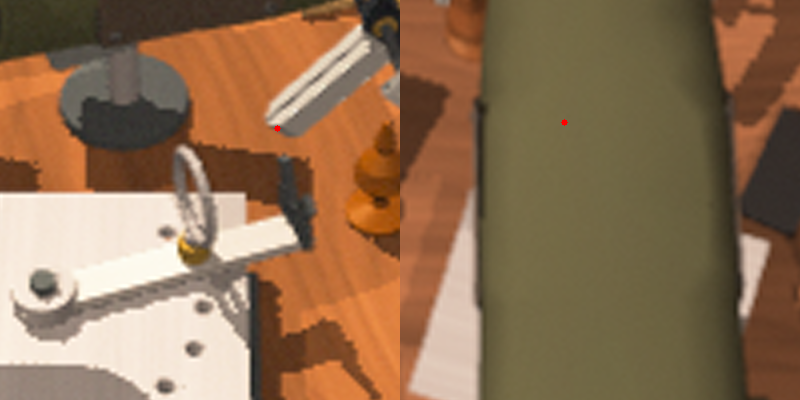

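The finger is clear and the ring is seated. I'll raise the arm and move it off so the top camera can see the rod rest.

>>> send_rows --moves '[{"hand": 255,"linear": [0,-0.0125,0.016],"dr": [-3.7,0,0]},{"hand": 255,"linear": [0,-0.0135,0.015],"dr": [-3.7,0,0]},{"hand": 255,"linear": [0,-0.0145,0.014],"dr": [-3.7,0,0]},{"hand": 255,"linear": [0,-0.015,0.013],"dr": [-3.7,0,0]},{"hand": 255,"linear": [0,-0.0125,0.019],"dr": [-5,0,0]},{"hand": 255,"linear": [0,-0.014,0.018],"dr": [-5,0,0]},{"hand": 255,"linear": [0,-0.0155,0.0165],"dr": [-5,0,0]},{"hand": 255,"linear": [0,-0.017,0.015],"dr": [-5,0,0]}]'

```text
time: 16.95
eef_pos: [0.5701, 0.1002, 0.3403]
orientation: [-0.474, -0.434, 0.517, 0.566]
ft_force: [0.7, 0.5, 0.4]
width: 0.004
```

>>> send_rows --moves '[{"hand": 255,"linear": [0,-0.018,0.0135],"dr": [-5,0,0]},{"hand": 255,"linear": [0.038,-0.002,0.025],"dr": [0,0,0]},{"hand": 255,"linear": [0.038,-0.002,0.025],"dr": [0,0,0]},{"hand": 255,"linear": [0.038,-0.002,0.025],"dr": [0,0,0]},{"hand": 255,"linear": [0.038,-0.002,0.025],"dr": [0,0,0]},{"hand": 255,"linear": [0.038,-0.002,0.025],"dr": [0,0,0]},{"hand": 255,"linear": [0.038,0,0.025],"dr": [0,0,0]},{"hand": 255,"linear": [0,0,0],"dr": [0,0,0]}]'

```text
time: 17.95
eef_pos: [0.4315, 0.3432, 0.3836]
orientation: [-0.496, -0.456, 0.499, 0.544]
ft_force: [0.3, -0.7, 0.1]
width: 0.004
```

Run:
```python
from plan import *
look('12');o=sensors.get_obs();print(o['time'],o['eef_pos'],o['ft_force'])
d=np.load('top12.npz')['d']
np.set_printoptions(precision=4,suppress=True)
for n,a,b in(('side','side0','side12'),('top','top0','top12')):
    for t in(a,b):
        d=np.load(t+'.npz')['d'];vs,us=np.mgrid[:400,:640];P=w(n,us,vs,d)
        rr=np.hypot(P[...,0]-PIV[0],P[...,1]-PIV[1])
        m=(d>0)&(abs(rr-.11)<.03)&(P[...,2]>.125)&(P[...,2]<.2)&(abs(P[...,1]-.08)<.07);Q=P[m]
        print(t,m.sum(),'ring z top',np.sort(Q[:,2])[-6:],'az',np.degrees(np.arctan2(np.median(Q[:,1])-PIV[1],np.median(Q[:,0])-PIV[0])-TH))
for t in('top_ornament','top_paddle'):
    pass
for t in('ornament','paddle'):
    for r in nets.cut_out('top',t)[:2]:
        d=np.load('top12.npz')['d'];m=r['pixels']&(d>0);vs,us=np.nonzero(m);print(t,r['uv'],r['score'],w('top',us,vs,d[m]).mean(0))
```

```text
side 123 x -0.017827214195258623 0.012855058861851532 tipy [-0.018 -0.018 -0.018 -0.018 -0.017 -0.016 -0.015 -0.012] z -0.009316567182208546 0.008946009409058027
18.05 [0.43286599 0.34116874 0.38345571] [-0.63804913 -0.50390851  0.07655559]
side0 76 ring z top [0.1673 0.1676 0.1683 0.1685 0.1698 0.1725] az -11.284116220389624
side12 91 ring z top [0.1677 0.1679 0.1686 0.1687 0.1689 0.1723] az 11.928194728482785
top0 74 ring z top [0.1665 0.1667 0.1673 0.1681 0.1682 0.1683] az -0.1281866640102064
top12 77 ring z top [0.1672 0.1676 0.1681 0.169  0.1696 0.1705] az 20.08043848722303
ornament [271.8, 132.2] 0.64 [0.7328 0.1649 0.0393]
ornament [210.8, 178.8] 0.56 [0.5852 0.324  0.105 ]
paddle [352.4, 164.4] 0.96 [ 0.6643 -0.0861  0.0133]
```

View pics/l12.png

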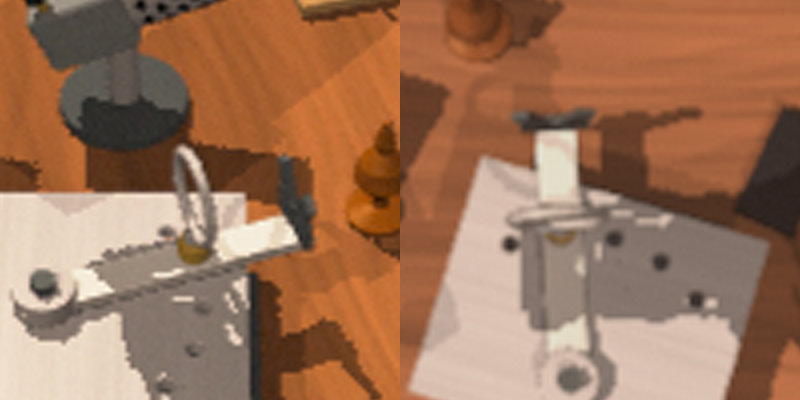

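View pics/top12.png

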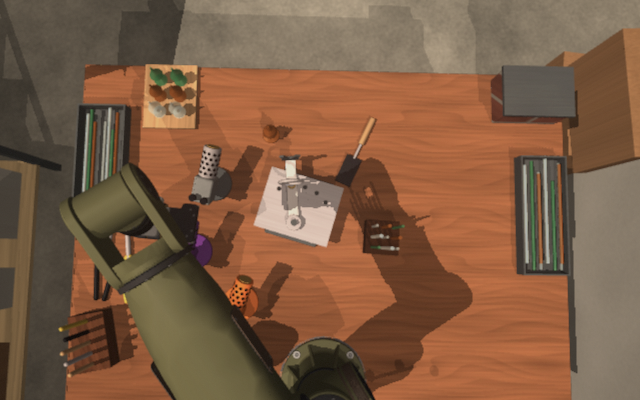

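```bash
python3 -c "
from rig import arm,sensors
print(sensors.get_obs()['qd']);print(arm.hand_in())"
```

```text
[-0.0083873   0.00100843 -0.00343774  0.00158961  0.00248308  0.00229821]
the job is handed in; nothing more can be done
None
```

The pin is home in the next hole on the burner's side, and I handed the job in at about 18 s of the 42 s allowed. I used the grey steel burner on the +y side, not the orange or purple look-alikes. With the gripper shut and nothing pinched, I put the fingertips through the ring from the far end. I lifted the pin about 17 mm, swung the arm +20° and let the ring down until the finger carried no load. Then I backed out the way I came.

**Last checks:**
- **Arm angle:** the top camera shows it at about 20.1°; the target was 20°.
- **Pin height:** the ring top is back at its starting height in the side view and within about 1–2 mm of it in the top view, so the pin looks fully home.
- **Surroundings:** the ornament and paddle look unmoved, and the robot is well clear with only sensor noise in the force reading.

**What disagreed or was off:**
- **Fingertip position:** the cameras put the fingertips about 11 mm behind the reported TCP, not 17 mm ahead of it. I worked from the cameras.
- **Near-side approach:** I gave it up because the wrist was running into a joint limit.
- **Swing force:** the force along the arm rose briefly to about 19 N, because the finger was wedging in the ring. I eased it before lowering.
- **Side-camera angle:** a crude check from the side camera's ring points was biased both before and after the move, because that camera sees only part of the ring. I did not rely on it.

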